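Stand up the tipped capacitor and bring the power driver over its screw

ROBOT

A 6-joint arm with a two-finger parallel gripper is mounted at the origin on the work surface. World frame = base frame: x ahead of the robot, y to its left, z up, the work surface at z = 0. Lengths are in m, angles in degrees, forces in N, time in s.
With the tool pointing down it reaches from about 0.4 to 0.825 m from the base axis. Payload 7 kg.
Tool frame: the origin (TCP) lies at the very end of the fingers, on their centre line; the grasp point (between the pads) lies behind it (r.grasp_offset is the z of the grasp point in the tool frame, in m); z points along the fingers, y is the direction in which the jaws open and shut (so a half turn about z gives the same grasp; the last joint's range is limited). The gripper opens to 88 mm and grips with 3 to 60 N. Pads are 19 mm wide; open, the fingers measure 130 mm over their backs; the gripper's body (78 mm by 193 mm) begins 47 mm behind the grasp point.
Start: joints at [-53.107, 20.546, 0.682, 0, -70.136, -16.507], TCP at [0.235, -0.633, 0.227] pointing down, gripper open.
Joint ranges: [-176.03, 176.03], [-82.01, 121.73], [-58.28, 71.71], [-173.87, 95.51], [-174.79, -0.11], [-173.66, 173.66]. Speed limits (degrees/s): [136.94, 136.94, 172.46, 180, 180, 180].

INTERFACE

Orientations are given as [roll, pitch, yaw] about the fixed x, y, z axes, in that order (R = Rz(yaw) Ry(pitch) Rx(roll)).
In Python, from plant import r gives the robot as it stands. The module is installed in compiled form; this text tells all that it offers.
- The arm moves only by the tool servo_tool, never from a script. Its argument "targets" is a list of rows, each an object of numbers: "dx", "dy", "dz": the shift along the world's x, y, z in cm; "spin": the turn about the world's z in rad; "grip": the opening in per cent of the stroke, from 0 (shut) to 100 (fully open). A call has exactly 10 rows; each row is the pose to reach, as a shift and turn from the pose commanded when the call began; what a row does not reach only later rows make up. A row lasts 1/12 s, in which the tool goes at most 41.7 mm and 7.16 degrees, less where a joint would pass 70% of its speed; a pose out of reach is approached as far as the arm can. A call with a gripper value outside its range is refused whole. The fingers move at their own pace and stop on an object; "squeeze" is the grip in N (left out, the last holds). Time passes only in rows, so rows that repeat a pose let the fingers close, or fill a call up. It gives the time, the measured TCP pose, the force and the opening at its end, in the units of the state.
- r.get_state(): the state, without advancing time (a new reading comes with each control period).
- r.capture(name): name is "side" or "top" or "wrist"; returns the picture (420x560x3 uint8, blue, green, red); there is no depth.
- r.get_calibration(name): a dict with "K" (3x3 intrinsics, pixels), "extrinsics" (4x4, takes a point from camera to world coordinates). Camera axes: x right, y down, z forward; pixel columns grow to the right and rows downward; lengths in m; the calibration is good to about 2 mm. A picture is of the moment at which its call begins: read the wrist's pose just before it. get_calibration takes no time and is no camera call; for the wrist camera it gives the pose at the moment of the call.
- r.close_job(): hands the job in, once; it reports no verdict.
Trained networks look in the newest picture that a camera, given by its name, has taken for a name from the list of things; names that differ only in an ending like _2 or _b are one class to them, and where a whole thing is asked for, a point or a joint stands for the part that bears it (a point fixed in the world has none). Each returns a list of dicts, best first, with "p" (0 to 1); they miss things now and then, are a little off and sometimes report something else, mostly with a low value. They report only what shows in the picture. A call takes as long as a camera call. They do not tell look-alikes from the thing itself.
- r.cut_out(name, camera): "mask" (420x560 bool, what is visible of it) and "extent" ([left, top, right, bottom] in pixels, round what is visible of it).
The state is a dict: "time_s": time; "joints": joint angles; "qd": joint speeds; "joint_torque": joint torques, N m; "tcp_pos": TCP position; "eef_rot": TCP orientation; "contact_force": force on the tool from outside, world axes, zero at the start; "moment": the same for the moment, N m; "gripper_width": finger opening in m.
Only numpy, scipy, OpenCV 4.12 (cv2) and the standard library are available. Lean on these libraries where they do the work, as an engineer would, in place of code of your own. Each camera call takes 0.05 s, during which the arm holds its last target. There are 200 camera calls.

TASK

One capacitor can has tipped over against the rail of its lane: first stand it upright again on the lane floor, between the rails and at the spot along the lane where it tipped, and let go of it. Then draw the power screwdriver out of its sloping holder, turn it so that the bit points straight down, and finish still holding it in the air like that, the bit straight above the middle screw of the can you stood up and about 25 mm clear of it, touching nothing. Leave the other cans, the parts bin and the circuit board where they are.

Things in the scene. Friction and masses are not known exactly. Their poses are not given: they have to be found in the camera images.
- can_tipped_center (a point): Tipped aluminium can, 40 mm across, 72 mm tall, 100 to 170 g, loose. Point: its centre, half-way up its axis; z: axis from foot to top; y: level, along the lane. At the start it leans 40 degrees from upright, top to the lane's -x side (roughly towards the robot), bottom rim on the lane floor, flank on the taller rail; its upper 35 mm are clear of the rail.
- can_tipped_foot (a point): Centre of the tipped can's flat foot (same axes). At the start it lies over the lane's centre line, at the spot along the lane where the can belongs, 13 mm above the lane floor because of the lean.
- can_tipped_screw (a point): Top of the screw head (12 mm across, 3 mm high) in the middle of the black top of the tipped can, on its axis, 75 mm from the foot.
- can_a_center (a point): A standing neighbour can of the same make; centre, half-way up, z up its axis. The three places in the lane are 95 mm apart (give or take 6 mm each); any of the three cans may have any place.
- can_b_center (a point): The other standing neighbour can; centre, half-way up, z up its axis.
- lane: Fixed lane: aluminium floor strip 94 (x) by 310 (y) mm, 3 mm thick, so cans stand with their feet at z = 3 mm. A 7 mm steel rail bar runs along each long side, its centre 40.5 mm from the centre line; the -x rail's top is 31 mm high, the +x rail's 22 mm. Origin: on the work surface under the strip's middle; y along the lane, z up.
- driver_center (a point): In-line power screwdriver, 280 to 420 g, nose down in a sloping holder. Point: on its axis in the exposed barrel, where to grip it, 175 mm from the bit tip, 25 mm below the tail end. z: axis from bit to tail, at the start leaning 40 degrees, tail to the holder's -x (roughly towards the robot); y level. Barrel 36 mm square, sides facing its x and y, 70 to 200 mm from the tip.
- driver_bit (a point): Tip of the driver's bit, on its axis (axes as driver_center). The bit is 6 mm across and 35 mm long, then comes a chuck 16 mm across and 35 mm long, then the barrel. Balance point 118 mm from the tip.
- holder: Fixed holder: steel foot plate 160 by 90 mm with a black square pocket, 53 mm wide outside, leaning 40 degrees, mouth to its -x. It is about 5 mm wider inside than the barrel and holds its lowest 60 mm (rim 130 mm from the bit tip); the driver slides straight out along its axis and is free once drawn 65 mm. Origin: on the work surface under the plate's middle.
- parts_bin: Bystander: open black bin of small screws, 100 by 130 by 50 mm, loose; origin at the centre of its underside.
- board: Bystander: circuit board 100 by 120 mm, 20 mm high with its parts, loose; origin at the centre of its underside.
Things that resemble listed ones, but are neither listed nor needed, are in the scene too. Leave any green or yellow look-alike of the part that bears can_tipped_center alone.

How it is judged (in metres and radians):
On the way, in this order (a step that is already met when the one before it is completed fails the run):
1. the tipped can stands upright in its spot in the lane, let go (angle between can_tipped_center's own z axis and vertical below 0.08 rad and distance of can_tipped_foot from where it was at the start of the episode below 0.045 m and x of can_tipped_foot in the frame of lane between -0.025 and 0.025 m and height (world z) of can_tipped_foot below 0.006 m and contact force between can_tipped and the fingers below 0.1 N and linear speed of can_tipped below 0.03 m/s), for 0.3 s.
2. the driver is drawn clear of its holder (distance between driver_bit and holder above 0.09 m and height (world z) of driver_bit above 0.05 m and contact force between driver and holder below 0.1 N and contact force between driver and the fingers above 1 N), for 0.2 s.
At the end, for the whole second after the job is handed in: The formerly tipped can stands upright (0.08 rad) on the lane floor, foot within 43 mm of its spot, not touched; the driver is held still in the fingers, bit down within 0.14 rad, its tip within 14 mm sideways of that can's screw and 6 to 50 mm above it, touching nothing else (angle between can_tipped_center's own z axis and vertical below 0.08 rad and distance of can_tipped_foot from where it was at the start of the episode below 0.045 m and x of can_tipped_foot in the frame of lane between -0.025 and 0.025 m and height (world z) of can_tipped_foot below 0.006 m and contact force between can_tipped and the fingers below 0.1 N and angle between driver_bit's own z axis and vertical below 0.14 rad and horizontal distance between driver_bit and can_tipped_screw below 0.014 m and z of driver_bit in the frame of can_tipped_screw between 0.006 and 0.05 m and contact force between driver and the fingers above 1 N and linear speed of driver below 0.03 m/s and contact force between driver and holder below 0.1 N and contact force between driver and can_tipped below 0.1 N and contact force between driver and can_a below 0.1 N and contact force between driver and can_b below 0.1 N and contact force between driver and lane below 0.1 N); the arm keeps its last pose, push and grip.
It fails at once if a neighbour can is shifted by more than 25 mm or tipped (distance of can_a_center from where it was at the start of the episode above 0.025 m or angle between can_a_center's own z axis and vertical above 0.35 rad).
It fails at once if a neighbour can is shifted by more than 25 mm or tipped (distance of can_b_center from where it was at the start of the episode above 0.025 m or angle between can_b_center's own z axis and vertical above 0.35 rad).
It fails at once if the parts bin is shifted by more than 25 mm or tipped (distance of parts_bin from where it was at the start of the episode above 0.025 m or angle between parts_bin's own z axis and vertical above 0.35 rad).
It fails at once if the circuit board is shifted by more than 25 mm or tipped (distance of board from where it was at the start of the episode above 0.025 m or angle between board's own z axis and vertical above 0.35 rad).
It also fails if it takes over 64 s, if anything falls off the work surface, if the arm or the gripper's body presses on something with over 40 N, if the wrist force passes 120 N, or if a joint passes its speed limit or range.

## Working session

There is one attempt and no reset: what is moved stays moved. The work goes in short steps, Python scripts to look and compute and a tool call to move; the robot and the scene stay as the last step left them, time stands still between calls to the robot, and variables do not carry over. Pictures are saved under pics/ and viewed, about 8 in all and at most 12, crops included, and the job is handed in when it is done.

Besides the shell and the picture viewer there is one more tool, called as name(argument=value, ...) on one line, values as JSON. servo_tool: Moves the arm, as the interface text tells. Its arguments: {"type":"object","properties":{"targets":{"type":"array"},"squeeze":{"type":"number"}},"required":["targets"]}

```bash
mkdir -p pics; cat > h.py <<'E'
import numpy as np, cv2
from plant import r
def cal(c):
    k=r.get_calibration(c); return np.array(k["K"]),np.array(k["extrinsics"])
def proj(c,P,kc=None):
    K,E=kc or cal(c); P=np.atleast_2d(P); q=(P-E[:3,3])@E[:3,:3]; p=q@K.T; return p[:,:2]/p[:,2:]
def ray(c,uv,kc=None):
    K,E=kc or cal(c); d=E[:3,:3]@np.linalg.solve(K,[uv[0],uv[1],1]); return E[:3,3],d/np.linalg.norm(d)
def onz(c,uv,z,kc=None):
    o,d=ray(c,uv,kc); return o+d*(z-o[2])/d[2]
E
python3 - <<'E'
from h import *
ims=[]
for c in("top","side"):
    im=r.capture(c); cv2.imwrite(f"pics/{c}0.png",im); 
    K,E=cal(c); print(c,K[0,0],E.round(3).tolist())
    for n in("can_tipped_center","driver_center","lane","holder","parts_bin","board"):
        for o in r.cut_out(n,c):
            ys,xs=np.nonzero(o["mask"]); print(n,round(o["p"],2),o["extent"],round(xs.mean()),round(ys.mean()))
print(r.get_state(),r.grasp_offset)
E
```

```text
top 435.35515344743607 [[-0.021, -0.991, 0.135, 0.393], [-1.0, 0.018, -0.022, 0.003], [0.019, -0.136, -0.991, 1.028], [0.0, 0.0, 0.0, 1.0]]
can_tipped_center 0.86 [188.6, 255.1, 221.5, 275.3] 205 266
can_tipped_center 0.84 [149.1, 304.8, 183.6, 334.9] 166 318
can_tipped_center 0.82 [142.9, 124.0, 164.3, 159.9] 155 141
can_tipped_center 0.62 [173.5, 197.8, 195.5, 226.2] 186 214
can_tipped_center 0.58 [127.0, 255.9, 164.3, 282.6] 145 271
can_tipped_center 0.21 [334.6, 159.0, 379.8, 227.0] 357 189
driver_center 0.6 [359.9, 185.7, 378.2, 222.6] 369 203
lane 0.75 [121.6, 179.6, 254.7, 238.3] 189 206
lane 0.22 [358.1, 183.5, 376.8, 223.5] 368 203
holder 0.56 [335.5, 159.8, 382.8, 228.0] 357 189
holder 0.32 [196.8, 94.2, 254.3, 147.5] 225 118
parts_bin 0.76 [314.9, 90.3, 374.4, 140.8] 347 115
board 0.87 [196.7, 95.7, 254.8, 145.5] 225 119
board 0.28 [121.5, 175.0, 256.3, 239.0] 189 206
side 522.8826803580044 [[-0.72, -0.42, 0.552, -0.196], [-0.693, 0.412, -0.591, 0.785], [0.021, -0.808, -0.588, 0.907], [0.0, 0.0, 0.0, 1.0]]
can_tipped_center 0.97 [275.4, 354.3, 312.8, 381.5] 295 368
can_tip
[... 561 characters left out ...]
2.7, 359.9, 249.5] 333 223
{'time_s': 0.7, 'joints': array([-5.31080236e+01,  2.05417292e+01,  6.81055937e-01,  4.36781717e-04,
       -7.01371240e+01, -1.65079728e+01]), 'qd': array([ 0.00949223,  0.02996772, -0.00875368,  0.18530676,  0.10182721,
        0.07295134]), 'joint_torque': array([-7.33973957e-04, -5.82164776e+01,  2.93252510e+01,  7.00092718e+00,
        1.25531372e-02, -3.53316761e-05]), 'tcp_pos': array([ 0.23508321, -0.63269982,  0.22660805]), 'eef_rot': array([-1.79997771e+02,  2.32048379e-04, -1.59615848e+02]), 'contact_force': array([0.13248052, 0.28171253, 0.48237472]), 'moment': array([ 0.01377233,  0.03446642, -0.03664121]), 'gripper_width': 0.08787565667493946} -0.0188
```

View pics/top0.png

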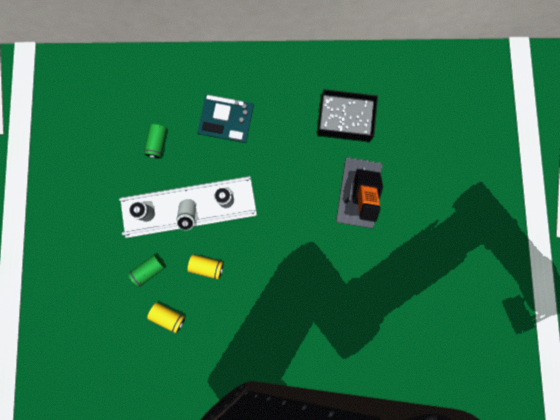

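View pics/side0.png

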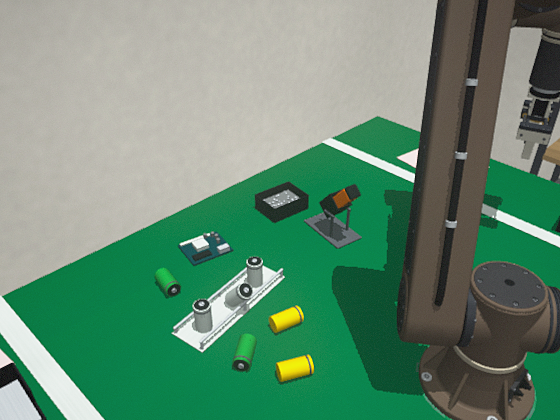

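The top view shows five candidates besides the standing cans. The grey one at (186,214), in the lane between the standing cans at (138,210) and (223,197), leans towards the robot. The greens at (155,141) and (147,270) and the yellows at (205,267) and (166,318) are look-alikes lying outside the lane. The grey can fits, and the driver in its holder is at (369,200).

```bash
python3 - <<'E'
from h import *
im=cv2.imread("pics/top0.png")
a=cv2.resize(im[170:250,115:265],None,fx=5,fy=5,interpolation=cv2.INTER_CUBIC)[:, :]
b=cv2.resize(im[150:240,325:395],None,fx=4.44,fy=4.44,interpolation=cv2.INTER_CUBIC)
cv2.imwrite("pics/c1.png",a)
# bright lane by colour
hsv=cv2.cvtColor(im,cv2.COLOR_BGR2HSV)
m=((hsv[...,1]<60)&(hsv[...,2]>150)).astype(np.uint8); m[:165]=0;m[250:]=0;m[:,:110]=0;m[:,270:]=0
n,l,s,_=cv2.connectedComponentsWithStats(cv2.morphologyEx(m,cv2.MORPH_CLOSE,np.ones((9,9))))
k=1+s[1:,4].argmax(); c,_=cv2.findContours((l==k).astype(np.uint8),0,2)
bx=cv2.boxPoints(cv2.minAreaRect(c[0])); print(bx)
P=np.array([onz("top",p,0.015) for p in bx]); print(P.round(4)); print(P.mean(0))
# side crop of driver
s=cv2.imread("pics/side0.png")
d=cv2.resize(s[175:260,295:370],None,fx=5,fy=5,interpolation=cv2.INTER_CUBIC)
b=cv2.resize(b,(int(b.shape[1]*425/b.shape[0]),425)); e=cv2.hconcat([b,d]);cv2.imwrite("pics/c2.png",e);print(b.shape,d.shape)
for n,uv,z in(("canL top",(138,210),.078),("canR top",(223,196.5),.078)): print(n,onz("top",uv,z).round(4))
E
```

```text
[[116.00003 198.00003]
 [249.94595 175.67569]
 [256.5946  215.56757]
 [122.64868 237.8919 ]]
[[0.5579 0.3761 0.015 ]
 [0.6058 0.0629 0.015 ]
 [0.5104 0.0483 0.015 ]
 [0.4643 0.3579 0.015 ]]
[0.53457578 0.21130079 0.015     ]
(425, 330, 3) (425, 375, 3)
canL top [0.5202 0.3043 0.078 ]
canR top [0.5468 0.1189 0.078 ]
```

View pics/c1.png

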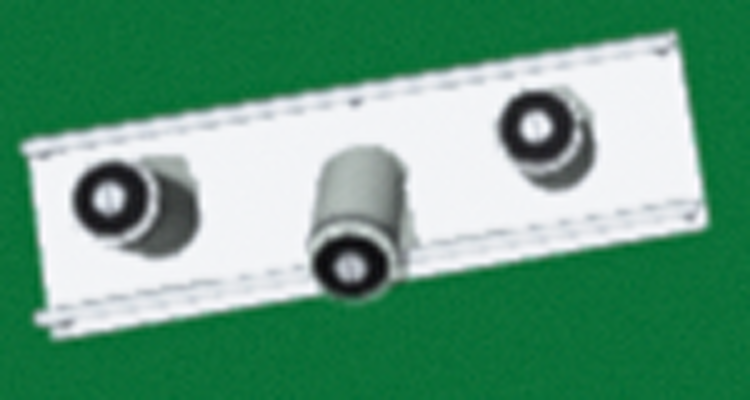

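View pics/c2.png

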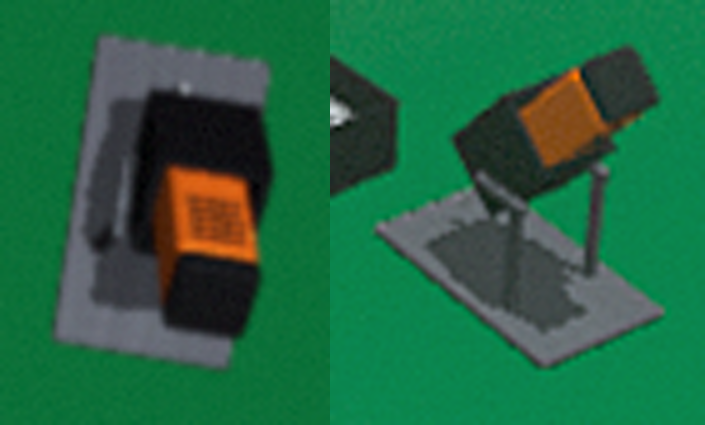

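The crop confirms it: a grey can with its black top at (350,266) in the crop leans over the tall rail. The second crop shows the orange driver barrel, with its black tail face, in the holder. Next I'll compute positions.

```bash
python3 - <<'E'
from h import *
yaw=np.radians(8.5); lx=np.array([np.cos(yaw),np.sin(yaw),0])
s=onz("top",(115+350/5,170+266/5),.0735); print("screw",s)
foot=s+lx*.0482; print("foot",foot[:2],"grip54",(foot-lx*.0347)[:2])
print("side pred screw",proj("side",s), "mask c",(245,352))
f=425/90
cor=[onz("top",(325+u/f,150+v/f),.003) for u,v in((100,37),(268,62),(228,367),(57,340))]
cor=np.array(cor);print("plate",cor.round(4).tolist(),cor.mean(0))
d=cor[0]-cor[3]+cor[1]-cor[2];hy=np.arctan2(d[1],d[0]);print("holder yaw",np.degrees(hy))
K,E=cal("wrist");st=r.get_state();print(E.round(3),K[0,0])
# tail centre: side pixel & top pixel triangulate
t=(325+210/f,150+297/f); sd=(295+618/5-66,175+90/5)
o1,d1=ray("top",t);o2,d2=ray("side",sd)
A=np.c_[d1,-d2];k=np.linalg.lstsq(A,o2-o1,rcond=None)[0];p1=o1+d1*k[0];p2=o2+d2*k[1];print("tail",p1,p2)
E
```

```text
screw [0.48968861 0.2026381  0.0735    ]
foot [0.53735917 0.20976251] grip54 [0.50304032 0.20463352]
side pred screw [[245.94366126 288.70772361]] mask c (245, 352)
plate [[0.6484, -0.1695, 0.003], [0.6339, -0.2553, 0.003], [0.4776, -0.2271, 0.003], [0.4928, -0.1416, 0.003]] [ 0.56317342 -0.19838057  0.003     ]
holder yaw -10.19344073613537
[[-0.348  0.904  0.247  0.168]
 [ 0.937  0.336  0.092 -0.657]
 [ 0.     0.263 -0.965  0.385]
 [ 0.     0.     0.     1.   ]] 308.64338206070954
tail [ 0.49446833 -0.18523571  0.16210023] [ 0.49374613 -0.1857733   0.16213203]
```

servo_tool(targets=[{"dx": 1.8, "dy": 3.2}, {"dx": 3.6, "dy": 6.8, "spin": -0.02}, {"dx": 5.4, "dy": 10.4, "spin": -0.05}, {"dx": 7.2, "dy": 14, "spin": -0.08}, {"dx": 9, "dy": 17.6, "spin": -0.11}, {"dx": 10.8, "dy": 21.2, "spin": -0.14}, {"dx": 12.6, "dy": 24.8, "spin": -0.17}, {"dx": 14.4, "dy": 28.4, "spin": -0.21}, {"dx": 16.2, "dy": 32, "spin": -0.21}, {"dx": 18, "dy": 35.6, "spin": -0.21}])

```text
validation failed for argument at $.ta...
```

servo_tool(targets=[{"dx": 0.7, "dy": 4}, {"dx": 1.4, "dy": 8}, {"dx": 2.1, "dy": 12}, {"dx": 2.8, "dy": 16}, {"dx": 3.5, "dy": 20}, {"dx": 4.2, "dy": 24}, {"dx": 4.9, "dy": 28}, {"dx": 5.6, "dy": 32}, {"dx": 6, "dy": 35}, {"dx": 6, "dy": 37}])

```text
validation failed for argument at $.ta...
```

servo_tool(targets=[{"dx": 0.3, "dy": 4, "dz": -1}, {"dx": 0.6, "dy": 7, "dz": -2}, {"dx": 1, "dy": 9, "dz": -3}, {"dx": 1.2, "dy": 10.5, "dz": -4}, {"dx": 1.5, "dy": 11, "dz": -5}, {"dx": 1.5, "dy": 11, "dz": -5}, {"dx": 1.5, "dy": 11, "dz": -5}, {"dx": 1.5, "dy": 11, "dz": -5}, {"dx": 1.5, "dy": 11, "dz": -5}, {"dx": 1.5, "dy": 11, "dz": -5}])

```text
validation failed for argument at $.ta...
```

```bash
python3 - <<'E'
from h import *
kc=cal("wrist");im=r.capture("wrist");s=r.get_state();print(s["tcp_pos"],s["eef_rot"],s["joints"].round(1),s["time_s"])
cv2.imwrite("pics/w1.png",im);np.savez("w1.npz",K=kc[0],E=kc[1]);print(kc[1].round(3))
print(proj("wrist",[[.4897,.2026,.0735],[.5374,.2098,.016]],kc))
E
```

```text
[ 0.23510926 -0.63268573  0.22656232] [ 1.79998157e+02  1.96538049e-03 -1.59614759e+02] [-53.1  20.5   0.7  -0.  -70.1 -16.5] 0.75
[[-0.348  0.904  0.247  0.168]
 [ 0.937  0.336  0.092 -0.657]
 [ 0.     0.263 -0.965  0.385]
 [ 0.     0.     0.     1.   ]]
[[743.40800509 548.60108724]
 [677.60151852 523.37140868]]
```

View pics/w1.png

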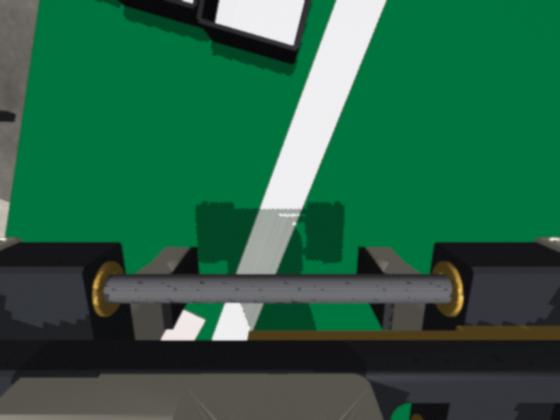

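The moves were refused, probably because every row needs all five values, so the arm hasn't moved. This wrist picture shows only bare table, with the fingers at rows 250-340. I'll resend with complete rows.

servo_tool(targets=[{"dx": 1.8, "dy": 3.2, "dz": 0, "spin": 0, "grip": 100}, {"dx": 3.6, "dy": 6.8, "dz": 0, "spin": -0.02, "grip": 100}, {"dx": 5.4, "dy": 10.4, "dz": 0, "spin": -0.05, "grip": 100}, {"dx": 7.2, "dy": 14, "dz": 0, "spin": -0.08, "grip": 100}, {"dx": 9, "dy": 17.6, "dz": 0, "spin": -0.11, "grip": 100}, {"dx": 10.8, "dy": 21.2, "dz": 0, "spin": -0.14, "grip": 100}, {"dx": 12.6, "dy": 24.8, "dz": 0, "spin": -0.17, "grip": 100}, {"dx": 14.4, "dy": 28.4, "dz": 0, "spin": -0.21, "grip": 100}, {"dx": 16.2, "dy": 32, "dz": 0, "spin": -0.21, "grip": 100}, {"dx": 18, "dy": 35.6, "dz": 0, "spin": -0.21, "grip": 100}])

```text
time_s: 1.58
tcp_pos: [0.4156, -0.2749, 0.227]
eef_rot: [-180.0, 0.1, -171.7]
contact_force: [1.4, -0.5, -0.4]
gripper_width: 0.0877
```

servo_tool(targets=[{"dx": 0.7, "dy": 4, "dz": 0, "spin": 0, "grip": 100}, {"dx": 1.4, "dy": 8, "dz": 0, "spin": 0, "grip": 100}, {"dx": 2.1, "dy": 12, "dz": 0, "spin": 0, "grip": 100}, {"dx": 2.8, "dy": 16, "dz": 0, "spin": 0, "grip": 100}, {"dx": 3.5, "dy": 20, "dz": 0, "spin": 0, "grip": 100}, {"dx": 4.2, "dy": 24, "dz": 0, "spin": 0, "grip": 100}, {"dx": 4.9, "dy": 28, "dz": 0, "spin": 0, "grip": 100}, {"dx": 5.6, "dy": 32, "dz": 0, "spin": 0, "grip": 100}, {"dx": 6.3, "dy": 36, "dz": 0, "spin": 0, "grip": 100}, {"dx": 7, "dy": 40, "dz": 0, "spin": 0, "grip": 100}])

```text
time_s: 2.42
tcp_pos: [0.485, 0.1255, 0.2271]
eef_rot: [180.0, 0.1, -171.6]
contact_force: [1.0, -0.7, -0.5]
gripper_width: 0.0872
```

servo_tool(targets=[{"dx": 0.3, "dy": 4, "dz": -1, "spin": 0, "grip": 80}, {"dx": 0.5, "dy": 6.5, "dz": -2, "spin": 0, "grip": 80}, {"dx": 0.5, "dy": 8, "dz": -3, "spin": 0, "grip": 80}, {"dx": 0.5, "dy": 8.2, "dz": -4, "spin": 0, "grip": 80}, {"dx": 0.5, "dy": 8.2, "dz": -5, "spin": 0, "grip": 80}, {"dx": 0.5, "dy": 8.2, "dz": -5, "spin": 0, "grip": 80}, {"dx": 0.5, "dy": 8.2, "dz": -5, "spin": 0, "grip": 80}, {"dx": 0.5, "dy": 8.2, "dz": -5, "spin": 0, "grip": 80}, {"dx": 0.5, "dy": 8.2, "dz": -5, "spin": 0, "grip": 80}, {"dx": 0.5, "dy": 8.2, "dz": -5, "spin": 0, "grip": 80}])

```text
time_s: 3.25
tcp_pos: [0.4905, 0.2049, 0.1774]
eef_rot: [180.0, 0.1, -171.7]
contact_force: [-0.1, 0.2, 1.5]
gripper_width: 0.0701
```

```bash
python3 - <<'E'
from h import *
kc=cal("wrist");im=r.capture("wrist");s=r.get_state();print(s["tcp_pos"],s["eef_rot"],s["joints"].round(1),s["time_s"])
cv2.imwrite("pics/w1.png",im);np.savez("w1.npz",K=kc[0],E=kc[1]);print(kc[1].round(3))
print(proj("wrist",[[.4897,.2026,.0735],[.5374,.2098,.016],[.5202,.3043,.078],[.5468,.1189,.078]],kc))
for o in r.cut_out("can_tipped_center","wrist"): print(o["p"],o["extent"])
E
```

```text
[0.49043814 0.20496145 0.17724239] [ 1.79961370e+02  6.01511000e-02 -1.71688824e+02] [  43.8    9.3  -21.5    0.   -59.1 -125.5] 3.3
[[-0.145  0.954  0.261  0.42 ]
 [ 0.99   0.139  0.039  0.195]
 [ 0.001  0.264 -0.964  0.336]
 [ 0.     0.     0.     1.   ]]
[[274.37277118 212.52334809]
 [275.12657199 241.33011963]
 [380.71978592 261.65487593]
 [173.77442335 261.25791854]]
0.94 [210.7, 59.9, 298.2, 132.2]
0.91 [357.1, 1.7, 408.0, 24.2]
0.9 [253.4, 194.2, 301.5, 258.1]
0.73 [350.5, 72.8, 442.3, 148.9]
```

View pics/w1.png

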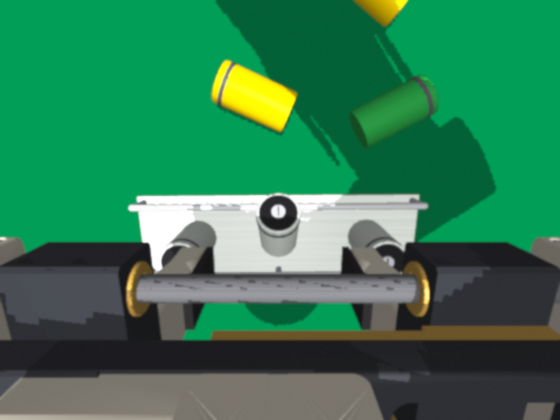

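The wrist picture shows the screw at (278,212), midway between the fingers, with the neighbours at (178,258) and (385,258). The lane is square to the gripper. I'll go down onto the upper part of the can.

servo_tool(targets=[{"dx": 0.6, "dy": 0.1, "dz": -2, "spin": 0, "grip": 75}, {"dx": 1.2, "dy": 0.2, "dz": -4, "spin": 0, "grip": 75}, {"dx": 1.3, "dy": 0.2, "dz": -6, "spin": 0, "grip": 75}, {"dx": 1.3, "dy": 0.2, "dz": -8, "spin": 0, "grip": 75}, {"dx": 1.3, "dy": 0.2, "dz": -10, "spin": 0, "grip": 75}, {"dx": 1.3, "dy": 0.2, "dz": -11.5, "spin": 0, "grip": 75}, {"dx": 1.3, "dy": 0.2, "dz": -12.5, "spin": 0, "grip": 75}, {"dx": 1.3, "dy": 0.2, "dz": -13.3, "spin": 0, "grip": 75}, {"dx": 1.3, "dy": 0.2, "dz": -13.7, "spin": 0, "grip": 75}, {"dx": 1.3, "dy": 0.2, "dz": -13.7, "spin": 0, "grip": 75}])

```text
time_s: 4.18
tcp_pos: [0.503, 0.2072, 0.0392]
eef_rot: [-180.0, -0.0, -171.6]
contact_force: [0.6, -0.3, 0.3]
gripper_width: 0.0657
```

servo_tool(targets=[{"dx": 0, "dy": 0, "dz": 0, "spin": 0, "grip": 60}, {"dx": 0, "dy": 0, "dz": 0, "spin": 0, "grip": 50}, {"dx": 0, "dy": 0, "dz": 0, "spin": 0, "grip": 45}, {"dx": 0, "dy": 0, "dz": 0, "spin": 0, "grip": 40}, {"dx": 0, "dy": 0, "dz": 0, "spin": 0, "grip": 38}, {"dx": 0, "dy": 0, "dz": 0, "spin": 0, "grip": 35}, {"dx": 0, "dy": 0, "dz": 0, "spin": 0, "grip": 35}, {"dx": 0, "dy": 0, "dz": 0, "spin": 0, "grip": 35}, {"dx": 0, "dy": 0, "dz": 0, "spin": 0, "grip": 35}, {"dx": 0, "dy": 0, "dz": 0, "spin": 0, "grip": 35}], squeeze=5)

```text
time_s: 5.02
tcp_pos: [0.5034, 0.2075, 0.0398]
eef_rot: [180.0, 0.0, -171.6]
contact_force: [-0.5, 0.8, 3.9]
gripper_width: 0.0401
```

servo_tool(targets=[{"dx": 0.48, "dy": 0.07, "dz": 0.12, "spin": 0, "grip": 35}, {"dx": 0.96, "dy": 0.14, "dz": 0.22, "spin": 0, "grip": 35}, {"dx": 1.45, "dy": 0.21, "dz": 0.28, "spin": 0, "grip": 35}, {"dx": 1.95, "dy": 0.29, "dz": 0.3, "spin": 0, "grip": 35}, {"dx": 2.44, "dy": 0.36, "dz": 0.28, "spin": 0, "grip": 35}, {"dx": 2.94, "dy": 0.43, "dz": 0.2, "spin": 0, "grip": 35}, {"dx": 3.42, "dy": 0.5, "dz": 0.1, "spin": 0, "grip": 35}, {"dx": 3.8, "dy": 0.56, "dz": -0.02, "spin": 0, "grip": 35}, {"dx": 3.9, "dy": 0.58, "dz": -0.05, "spin": 0, "grip": 35}, {"dx": 3.9, "dy": 0.58, "dz": -0.05, "spin": 0, "grip": 35}])

```text
time_s: 5.85
tcp_pos: [0.5414, 0.2127, 0.0386]
eef_rot: [-180.0, -0.1, -171.7]
contact_force: [-4.2, 0.2, 2.3]
gripper_width: 0.0399
```

```bash
python3 - <<'E'
from h import *
s=r.get_state();print(s["contact_force"],s["moment"],s["gripper_width"])
a=r.capture("side");t=r.capture("top");w=r.capture("wrist")
A=cv2.resize(a[240:370,160:300],(400,371),interpolation=2);B=cv2.resize(t[170:250,140:226],(399,371),interpolation=2)
cv2.imwrite("pics/s2.png",cv2.hconcat([A,B]))
E
```

```text
[-4.16163606  0.22915118  2.34520399] [ 0.07624016  1.39952016 -0.02538061] 0.03985381193108556
```

View pics/s2.png

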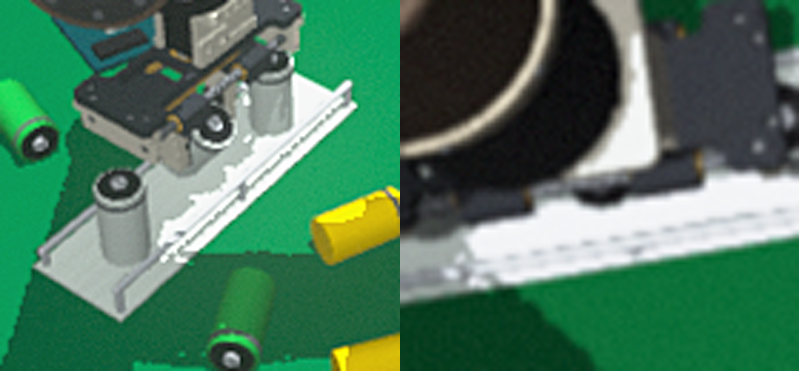

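```bash
python3 - <<'E'
from h import *
print("nb pred",proj("side",[.5202,.3065,.078]),"seen 202,303.7")
g=np.array([.5414,.2127,.0574]);lx=np.array([np.cos(.147),np.sin(.147),0])
for th in(0,10,20,30,40):
    t=np.radians(th);print(th,proj("side",g+.0195*(-np.sin(t)*lx+np.cos(t)*np.array([0,0,1]))).round(1))
E
```

```text
nb pred [[201.96935605 303.05717721]] seen 202,303.7
0 [[228. 279.]]
10 [[229.1 279.7]]
20 [[230.2 280.6]]
30 [[231.2 281.5]]
40 [[232.1 282.6]]
```

The picture shows the top at (212,127) in the crop, facing the camera about as before. The can came along without turning, and its foot is now against the +x rail. I'll lighten the grip and keep going, so the rail holds the foot back.

servo_tool(targets=[{"dx": 0, "dy": 0, "dz": 0, "spin": 0, "grip": 35}, {"dx": 0.1, "dy": 0.01, "dz": 0.05, "spin": 0, "grip": 35}, {"dx": 0.3, "dy": 0.04, "dz": 0.1, "spin": 0, "grip": 35}, {"dx": 0.45, "dy": 0.06, "dz": 0.15, "spin": 0, "grip": 35}, {"dx": 0.6, "dy": 0.09, "dz": 0.2, "spin": 0, "grip": 35}, {"dx": 0.75, "dy": 0.11, "dz": 0.2, "spin": 0, "grip": 35}, {"dx": 0.9, "dy": 0.13, "dz": 0.2, "spin": 0, "grip": 35}, {"dx": 1.05, "dy": 0.15, "dz": 0.2, "spin": 0, "grip": 35}, {"dx": 1.2, "dy": 0.18, "dz": 0.2, "spin": 0, "grip": 35}, {"dx": 1.3, "dy": 0.19, "dz": 0.15, "spin": 0, "grip": 35}], squeeze=3)

```text
time_s: 6.83
tcp_pos: [0.5554, 0.215, 0.0406]
eef_rot: [-180.0, 0.0, -171.6]
contact_force: [-3.8, -1.2, 3.1]
gripper_width: 0.04
```

```bash
cat > look.py <<'E'
from h import *
import sys
s=r.get_state();print(s["time_s"],s["tcp_pos"],s["contact_force"],s["moment"],s["gripper_width"])
a=r.capture("side");w=r.capture("wrist");cv2.imwrite("pics/raw_side.png",a);cv2.imwrite("pics/raw_w.png",w)
A=cv2.resize(a[250:340,190:290],(500,450),interpolation=2);B=cv2.resize(w[150:350,210:350],(315,450),interpolation=2)[:,:300]
cv2.imwrite(sys.argv[1],cv2.hconcat([A,B]))
E
python3 look.py pics/s3.png
```

```text
6.8333 [0.55535945 0.21495966 0.04061554] [-3.77789668 -1.18735147  3.07761342] [-0.62765672  1.40576333 -0.03459283] 0.04002896005053307
```

View pics/s3.png

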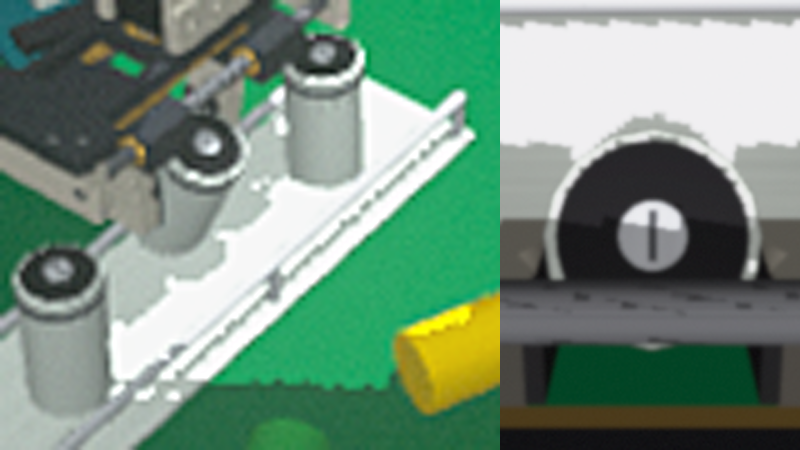

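```bash
python3 - <<'E'
from h import *
s=r.get_state();g=s["tcp_pos"]+[0,0,.0188];lx=np.array([np.cos(.147),np.sin(.147),0])
o1,d1=ray("side",(231.4,278.6));o2,d2=ray("wrist",(277.6,254.9))
k=np.linalg.lstsq(np.c_[d1,-d2],o2-o1,rcond=None)[0];p1,p2=o1+d1*k[0],o2+d2*k[1];print(p1,p2)
f=np.array([.5374,.2125,0])
for p in(p1,p2,g):print("lane x,z",(p-f)@lx,p[2])
for th in(0,10,20,30):
  for L in (.015,.02,.025):
    t=np.radians(th);P=g+L*(-np.sin(t)*lx+np.cos(t)*np.array([0,0,1]));print(th,L,proj("side",P).round(1),proj("wrist",P).round(1))
E
```

```text
[0.53060112 0.21103729 0.08412121] [0.53229664 0.21208354 0.08488899]
lane x,z -0.006939801778117052 0.08412120759166675
lane x,z -0.005109323680084117 0.08488899053176768
lane x,z 0.018142542926122746 0.0592545528126943
0 0.015 [[223.5 277.5]] [[276.4 293.6]]
0 0.02 [[223.4 275.9]] [[276.4 299.5]]
0 0.025 [[223.3 274.4]] [[276.4 305.8]]
10 0.015 [[224.3 278. ]] [[276.4 288.2]]
10 0.02 [[224.5 276.6]] [[276.4 292. ]]
10 0.025 [[224.7 275.2]] [[276.4 296. ]]
20 0.015 [[225.1 278.7]] [[276.4 282.4]]
20 0.02 [[225.6 277.5]] [[276.4 283.9]]
20 0.025 [[226.  276.3]] [[276.4 285.6]]
30 0.015 [[225.9 279.4]] [[276.4 276.4]]
30 0.02 [[226.6 278.5]] [[276.4 275.7]]
30 0.025 [[227.3 277.5]] [[276.3 275. ]]
```

```bash
python3 - <<'E'
from h import *
lx=np.array([np.cos(.147),np.sin(.147),0]);ly=np.array([-lx[1],lx[0],0]);z=np.array([0,0,1])
sc=np.array([.5314,.2116,.0845])
im=cv2.imread("pics/raw_side.png")
out=[]
for th in(15,25,40):
    t=np.radians(th);a=-np.sin(t)*lx+np.cos(t)*z;b=np.cos(t)*lx+np.sin(t)*z
    o=cv2.resize(im[250:340,190:290],(500,450),interpolation=2)[80:300,100:360].copy()
    for h in(0,.072):
        q=[sc-a*(.075-h)+.02*(np.cos(p)*b+np.sin(p)*ly) for p in np.linspace(0,2*np.pi,40)]
        u=((proj("side",q)-[190,250])*5-[100,80]).astype(int);cv2.polylines(o,[u.reshape(-1,1,2)],True,(0,0,255),1)
    out.append(o)
cv2.imwrite("pics/fit.png",cv2.hconcat(out))
E
```

```text
(no output)
```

View pics/fit.png

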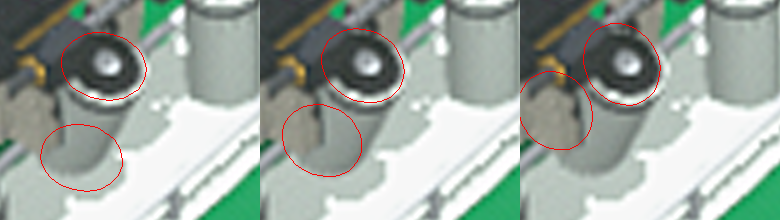

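The overlay fits a lean of about 15-20°. That is inside the can's 29° tipping angle, so it will drop onto its foot if I let go. I'm opening the fingers gently.

servo_tool(targets=[{"dx": 0, "dy": 0, "dz": 0, "spin": 0, "grip": 48}, {"dx": 0, "dy": 0, "dz": 0, "spin": 0, "grip": 50}, {"dx": 0, "dy": 0, "dz": 0, "spin": 0, "grip": 52}, {"dx": 0, "dy": 0, "dz": 0, "spin": 0, "grip": 55}, {"dx": 0, "dy": 0, "dz": 0, "spin": 0, "grip": 60}, {"dx": 0, "dy": 0, "dz": 0, "spin": 0, "grip": 65}, {"dx": 0, "dy": 0, "dz": 0, "spin": 0, "grip": 70}, {"dx": 0, "dy": 0, "dz": 0, "spin": 0, "grip": 75}, {"dx": 0, "dy": 0, "dz": 0, "spin": 0, "grip": 75}, {"dx": 0, "dy": 0, "dz": 0, "spin": 0, "grip": 75}])

```text
time_s: 7.77
tcp_pos: [0.5551, 0.215, 0.0406]
eef_rot: [180.0, 0.0, -171.6]
contact_force: [1.1, 0.2, 0.1]
gripper_width: 0.0656
```

```bash
python3 look.py pics/s4.png; python3 - <<'E'
from h import *
for c in("side","wrist"):
    for o in r.cut_out("can_tipped_center",c): print(c,round(o["p"],2),o["extent"])
E
```

```text
7.7667 [0.55512278 0.21499777 0.04056897] [1.08901051 0.16363995 0.06823514] [ 0.00422887 -0.07817612 -0.01313882] 0.06556128130557082
side 0.88 [275.9, 355.0, 314.5, 381.0]
side 0.8 [216.2, 287.8, 252.9, 300.0]
side 0.78 [155.7, 269.2, 179.5, 298.2]
side 0.76 [233.1, 334.6, 256.1, 369.5]
side 0.75 [268.4, 304.5, 303.0, 332.9]
wrist 0.96 [416.3, 0.0, 510.9, 35.7]
wrist 0.58 [236.4, 130.4, 320.6, 275.0]
```

View pics/s4.png

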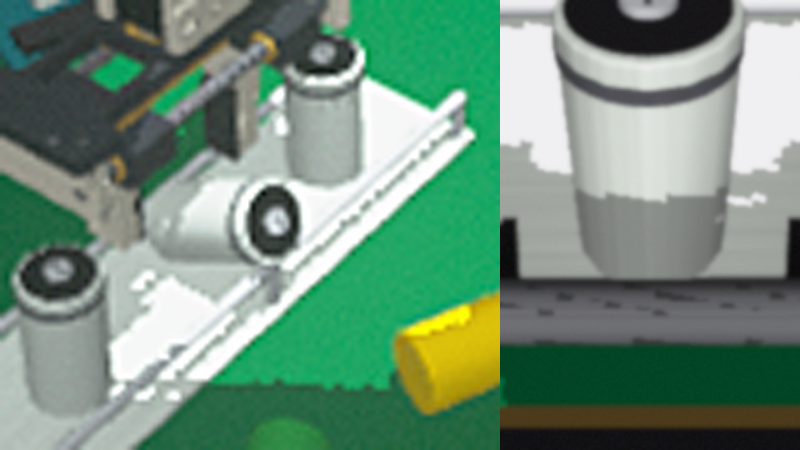

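The can fell back: it now leans further, with its top at (275,222) in the side crop and its foot still inside the lane. I'll locate the axis, then push the top upright with closed fingers from the -x side, using the +x rail as the foot stop.

```bash
python3 - <<'E'
from h import *
lx=np.array([np.cos(.147),np.sin(.147),0]);ly=np.array([-lx[1],lx[0],0]);f=np.array([.5374,.2125,0])
o1,d1=ray("side",(245,294.4));o2,d2=ray("wrist",(275.8,153.6))
k=np.linalg.lstsq(np.c_[d1,-d2],o2-o1,rcond=None)[0]
for p in(o1+d1*k[0],o2+d2*k[1]):print(p,"lane",(p-f)@lx,(p-f)@ly,p[2])
for n,uv in(("lower end",(278,275)),): 
  p=onz("wrist",uv,.04);print(n,(p-f)@lx,(p-f)@ly)
for th in(45,50,55,60,65):
  # resting: flank through (-37,31), lower rim on floor px,3 
  t=np.radians(th);px=-37+28*np.tan(t);ft=np.array([px+20*np.cos(t),3+20*np.sin(t)]);sc=ft+75*np.array([-np.sin(t),np.cos(t)]);print(th,"foot",ft.round(1),"upper rim",(ft+20*np.array([np.cos(t),np.sin(t)])).round(1),"screw",sc.round(1))
E
```

```text
[0.49290042 0.2035367  0.05388586] lane -0.04533251884885547 -0.002348722509752931 0.05388585941803559
[0.49505841 0.20584593 0.05405443] lane -0.042859560099727134 -0.00038048472713917217 0.05405442700393576
lower end 0.025713145090837844 0.0006361141417311125
45 foot [ 5.1 17.1] upper rim [19.3 31.3] screw [-47.9  70.2]
50 foot [ 9.2 18.3] upper rim [22.1 33.6] screw [-48.2  66.5]
55 foot [14.5 19.4] upper rim [25.9 35.8] screw [-47.   62.4]
60 foot [21.5 20.3] upper rim [31.5 37.6] screw [-43.5  57.8]
65 foot [31.5 21.1] upper rim [40.  39.3] screw [-36.5  52.8]
```

The can leans about 60°, foot at lane x≈+22 mm and flank on the tall rail. If I push the foot back towards -x, its flank rides up the tall rail's edge and the can stands itself up. I'll set the fingertips 24 mm apart as a V-cradle, go round to the +x side of the foot, and stay above the low rail.

servo_tool(targets=[{"dx": 0, "dy": 0, "dz": 2, "spin": 0, "grip": 75}, {"dx": 0, "dy": 0, "dz": 4, "spin": 0, "grip": 75}, {"dx": 0, "dy": 0, "dz": 5, "spin": 0, "grip": 75}, {"dx": 1.5, "dy": 0.2, "dz": 5, "spin": 0, "grip": 60}, {"dx": 3, "dy": 0.4, "dz": 5, "spin": 0, "grip": 27}, {"dx": 4.2, "dy": 0.6, "dz": 5, "spin": 0, "grip": 27}, {"dx": 4.2, "dy": 0.6, "dz": 5, "spin": 0, "grip": 27}, {"dx": 4.2, "dy": 0.6, "dz": 3, "spin": 0, "grip": 27}, {"dx": 4.2, "dy": 0.6, "dz": 0.5, "spin": 0, "grip": 27}, {"dx": 4.2, "dy": 0.6, "dz": -1, "spin": 0, "grip": 27}], squeeze=20)

```text
time_s: 8.8
tcp_pos: [0.5957, 0.2203, 0.0285]
eef_rot: [-180.0, -0.1, -171.7]
contact_force: [-2.2, -0.4, -0.2]
gripper_width: 0.0262
```

servo_tool(targets=[{"dx": 0, "dy": 0, "dz": -0.4, "spin": 0, "grip": 27}, {"dx": -0.4, "dy": -0.06, "dz": -0.4, "spin": 0, "grip": 27}, {"dx": -0.8, "dy": -0.12, "dz": -0.4, "spin": 0, "grip": 27}, {"dx": -1.2, "dy": -0.18, "dz": -0.4, "spin": 0, "grip": 27}, {"dx": -1.6, "dy": -0.24, "dz": -0.4, "spin": 0, "grip": 27}, {"dx": -2, "dy": -0.3, "dz": -0.4, "spin": 0, "grip": 27}, {"dx": -2.3, "dy": -0.34, "dz": -0.4, "spin": 0, "grip": 27}, {"dx": -2.6, "dy": -0.39, "dz": -0.4, "spin": 0, "grip": 27}, {"dx": -2.9, "dy": -0.43, "dz": -0.4, "spin": 0, "grip": 27}, {"dx": -3.2, "dy": -0.48, "dz": -0.4, "spin": 0, "grip": 27}])

```text
time_s: 9.63
tcp_pos: [0.5653, 0.2165, 0.0269]
eef_rot: [180.0, 0.1, -171.6]
contact_force: [2.1, -0.5, -0.7]
gripper_width: 0.0241
```

```bash
cat > loc.py <<'E'
from h import *
lx=np.array([np.cos(.147),np.sin(.147),0]);ly=np.array([-lx[1],lx[0],0]);f=np.array([.5374,.2125,0])
s=r.get_state();print(s["time_s"],s["tcp_pos"],"lane",(s["tcp_pos"]-f)@lx,"F",s["contact_force"].round(1),s["gripper_width"])
for c in("side","wrist"):
    im=r.capture(c);cv2.imwrite(f"pics/raw_{c}.png",im)
    for o in r.cut_out("can_tipped_center",c): print(c,round(o["p"],2),o["extent"])
E
python3 loc.py
```

```text
9.6333 [0.56533869 0.21646439 0.02690287] lane 0.028218039723640266 F [ 2.1 -0.5 -0.7] 0.024070691066799047
side 0.91 [269.2, 303.4, 308.0, 333.2]
side 0.76 [274.9, 355.0, 312.9, 381.8]
side 0.65 [232.1, 334.6, 258.3, 370.1]
side 0.63 [156.7, 269.9, 180.7, 296.5]
side 0.61 [219.4, 284.1, 253.9, 300.5]
wrist 0.69 [226.3, 86.5, 329.9, 259.5]
wrist 0.62 [446.0, 0.0, 474.4, 7.1]
wrist 0.3 [0.0, 118.3, 560.0, 277.2]
```

servo_tool(targets=[{"dx": -0.2, "dy": -0.03, "dz": 0, "spin": 0, "grip": 27}, {"dx": -0.4, "dy": -0.06, "dz": 0, "spin": 0, "grip": 27}, {"dx": -0.5, "dy": -0.07, "dz": -0.1, "spin": 0, "grip": 27}, {"dx": -0.6, "dy": -0.09, "dz": -0.3, "spin": 0, "grip": 27}, {"dx": -0.7, "dy": -0.1, "dz": -0.5, "spin": 0, "grip": 27}, {"dx": -0.8, "dy": -0.12, "dz": -0.6, "spin": 0, "grip": 27}, {"dx": -0.9, "dy": -0.13, "dz": -0.6, "spin": 0, "grip": 27}, {"dx": -1, "dy": -0.15, "dz": -0.6, "spin": 0, "grip": 27}, {"dx": -1.1, "dy": -0.16, "dz": -0.6, "spin": 0, "grip": 27}, {"dx": -1.1, "dy": -0.16, "dz": -0.6, "spin": 0, "grip": 27}])

```text
time_s: 10.67
tcp_pos: [0.5549, 0.2151, 0.0208]
eef_rot: [180.0, 0.1, -171.6]
contact_force: [6.4, 0.8, -0.4]
gripper_width: 0.0238
```

```bash
cat >> loc.py <<'E'
# bright screw blob inside the black top: wrist & side
def blobs(c,box):
    im=cv2.imread(f"pics/raw_{c}.png",0);x0,y0,x1,y1=box;k=im[y0:y1,x0:x1]
    hc=cv2.HoughCircles
    b=cv2.morphologyEx((k<70).astype(np.uint8),cv2.MORPH_OPEN,np.ones((2,2)))
    cs,h=cv2.findContours(b,cv2.RETR_CCOMP,2)
    for i,q in enumerate(cs):
        a=cv2.contourArea(q)
        if h[0][i][3]>=0 and a>=4: 
            (u,v),rr=cv2.minEnclosingCircle(q);print(c,"hole",round(u+x0,1),round(v+y0,1),a,round(rr,1))
blobs("wrist",(200,60,360,300));blobs("side",(190,250,290,340))
E
python3 loc.py
```

```text
10.6667 [0.55487621 0.2151028  0.020808  ] lane 0.01766895977168203 F [ 6.4  0.8 -0.4] 0.023795357752380737
side 0.97 [279.1, 357.4, 311.8, 380.1]
side 0.95 [232.5, 334.2, 257.5, 369.8]
side 0.95 [156.6, 267.9, 180.9, 296.6]
side 0.84 [270.3, 304.9, 303.5, 333.8]
side 0.7 [222.6, 280.9, 253.5, 302.7]
wrist 0.86 [218.7, 98.2, 331.9, 259.9]
wrist hole 273.6 140.4 1143.5 20.1
side hole 207.5 286.0 10.0 2.5
side hole 202.0 285.5 10.0 2.1
side hole 202.5 274.5 15.5 2.9
side hole 209.0 268.5 44.5 5.6
```

```bash
python3 - <<'E'
from h import *
lx=np.array([np.cos(.147),np.sin(.147),0]);ly=np.array([-lx[1],lx[0],0]);f=np.array([.5374,.2125,0])
for z in(.06,.07,.08,.09):
    p=onz("wrist",(273.6,140.4),z)-f;print(z,p@lx,p@ly)
for th in(20,30,40,50):
  t=np.radians(th);px=-37+28*np.tan(t);ft=np.array([px+20*np.cos(t),3+20*np.sin(t)]);sc=ft+75*np.array([-np.sin(t),np.cos(t)])
  P=f+sc[0]/1e3*lx+[0,0,sc[1]/1e3];print(th,ft.round(1),sc.round(1),proj("wrist",P),proj("side",P))
E
```

```text
0.06 -0.049907530270545425 -0.0010116319514579552
0.07 -0.05023231539466279 -0.0009021972008603679
0.08 -0.05055710051878015 -0.0007927624502627814
0.09 -0.050881885642897515 -0.0006833276996651666
20 [-8.   9.8] [-33.7  80.3] [[276.22279787 193.4912614 ]] [[240.1033742  284.55027009]]
30 [-3.5 13. ] [-41.  78.] [[276.20084713 170.07002881]] [[242.57640849 286.59630091]]
40 [ 1.8 15.9] [-46.4  73.3] [[276.20840882 152.39237385]] [[244.43379915 289.02584692]]
50 [ 9.2 18.3] [-48.2  66.5] [[276.2494237  145.83050173]] [[245.13931428 291.50052367]]
```

servo_tool(targets=[{"dx": -0.1, "dy": -0.01, "dz": 0, "spin": 0, "grip": 27}, {"dx": -0.2, "dy": -0.03, "dz": 0, "spin": 0, "grip": 27}, {"dx": -0.3, "dy": -0.04, "dz": 0, "spin": 0, "grip": 27}, {"dx": -0.4, "dy": -0.06, "dz": 0, "spin": 0, "grip": 27}, {"dx": -0.5, "dy": -0.07, "dz": 0, "spin": 0, "grip": 27}, {"dx": -0.6, "dy": -0.09, "dz": 0, "spin": 0, "grip": 27}, {"dx": -0.6, "dy": -0.09, "dz": 0, "spin": 0, "grip": 27}, {"dx": -0.6, "dy": -0.09, "dz": 0, "spin": 0, "grip": 27}, {"dx": -0.6, "dy": -0.09, "dz": 0, "spin": 0, "grip": 27}, {"dx": -0.6, "dy": -0.09, "dz": 0, "spin": 0, "grip": 27}])

```text
time_s: 11.7
tcp_pos: [0.5522, 0.216, 0.0222]
eef_rot: [179.8, 0.5, -171.6]
contact_force: [14.9, 0.2, -0.4]
gripper_width: 0.0239
```

```bash
python3 loc.py
```

```text
11.7 [0.55222261 0.2159695  0.02221827] lane 0.015170924718618929 F [14.9  0.2 -0.4] 0.02391931612458845
side 0.94 [155.6, 268.7, 181.7, 298.5]
side 0.76 [275.0, 355.4, 313.8, 382.5]
side 0.75 [233.0, 332.3, 258.2, 370.3]
side 0.71 [268.6, 304.3, 303.4, 333.6]
side 0.69 [225.0, 282.0, 256.3, 303.5]
wrist 0.91 [433.8, 0.0, 522.4, 31.7]
wrist 0.78 [216.4, 102.9, 332.1, 264.2]
wrist hole 270.2 145.2 1177.0 20.4
side hole 247.7 289.0 42.5 4.2
side hole 208.5 286.5 7.0 1.6
side hole 203.0 286.0 12.5 2.2
side hole 203.0 275.0 15.5 3.2
side hole 210.0 269.0 44.0 5.4
```

```bash
cat > tri.py <<'E'
from h import *
import sys
a=list(map(float,sys.argv[1:5]))
lx=np.array([np.cos(.147),np.sin(.147),0]);ly=np.array([-lx[1],lx[0],0]);f=np.array([.5374,.2125,0])
o1,d1=ray("side",a[:2]);o2,d2=ray("wrist",a[2:])
k=np.linalg.lstsq(np.c_[d1,-d2],o2-o1,rcond=None)[0]
for p in(o1+d1*k[0],o2+d2*k[1]):print(p.round(4),"lane",((p-f)@lx).round(4),((p-f)@ly).round(4))
E
python3 tri.py 247.7 289 270.2 145.2
python3 - <<'E'
import cv2
a=cv2.imread("pics/raw_side.png");w=cv2.imread("pics/raw_wrist.png")
A=cv2.resize(a[255:325,205:275],(400,400),interpolation=2);B=cv2.resize(w[80:280,180:380],(400,400),interpolation=2)
cv2.imwrite("pics/s5.png",cv2.hconcat([A,B]))
E
```

```text
[0.4844 0.2018 0.0755] lane -0.0539 -0.0028
[0.4864 0.204  0.0756] lane -0.0517 -0.0009
```

View pics/s5.png

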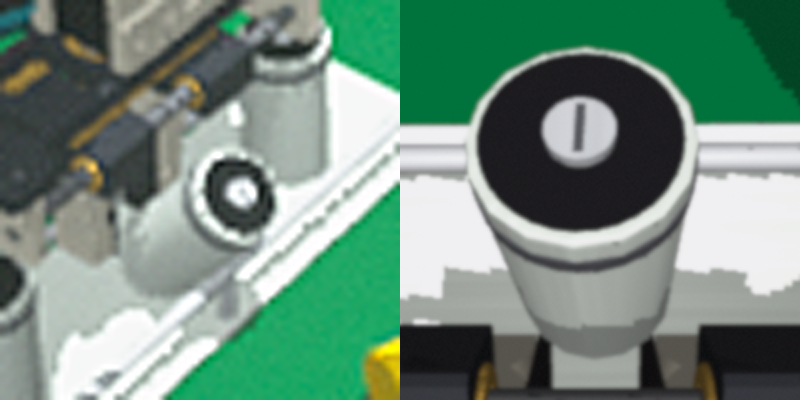

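The right pane shows the can square to the lane, its screw at (580,130). It leans about 42°, much as at the start, and has jammed, because the push is too close to the rail's height. No more viewing after one last picture, so I'm changing method. I'll turn the gripper 90° so the jaws close across the lane: two vertical finger faces, one on the high top rim and one on the low flank, will force the can upright.

servo_tool(targets=[{"dx": 0.6, "dy": 0.1, "dz": 0, "spin": 0, "grip": 27}, {"dx": 1.2, "dy": 0.15, "dz": 0.5, "spin": 0, "grip": 27}, {"dx": 1.6, "dy": 0.2, "dz": 2, "spin": 0, "grip": 27}, {"dx": 1.6, "dy": 0.2, "dz": 5, "spin": 0, "grip": 40}, {"dx": 1.6, "dy": 0.2, "dz": 8, "spin": 0, "grip": 60}, {"dx": 1.6, "dy": 0.2, "dz": 11, "spin": 0.12, "grip": 80}, {"dx": 0, "dy": 0, "dz": 11, "spin": 0.24, "grip": 100}, {"dx": -1.5, "dy": -0.2, "dz": 11, "spin": 0.36, "grip": 100}, {"dx": -3, "dy": -0.4, "dz": 11, "spin": 0.48, "grip": 100}, {"dx": -3.9, "dy": -0.7, "dz": 11, "spin": 0.6, "grip": 100}])

```text
time_s: 12.73
tcp_pos: [0.5064, 0.2055, 0.1301]
eef_rot: [179.9, -0.2, -137.0]
contact_force: [-0.2, 0.1, -0.4]
gripper_width: 0.0648
```

servo_tool(targets=[{"dx": 0, "dy": 0, "dz": 0, "spin": 0.12, "grip": 100}, {"dx": 0, "dy": 0, "dz": 0, "spin": 0.24, "grip": 100}, {"dx": 0, "dy": 0, "dz": 0, "spin": 0.36, "grip": 100}, {"dx": 0, "dy": 0, "dz": 0, "spin": 0.48, "grip": 100}, {"dx": 0, "dy": 0, "dz": 0, "spin": 0.6, "grip": 100}, {"dx": 0, "dy": 0, "dz": 0, "spin": 0.72, "grip": 100}, {"dx": 0, "dy": 0, "dz": 0, "spin": 0.84, "grip": 100}, {"dx": 0, "dy": 0, "dz": 0, "spin": 0.96, "grip": 100}, {"dx": 0, "dy": 0, "dz": 0, "spin": 0.97, "grip": 100}, {"dx": 0, "dy": 0, "dz": 0, "spin": 0.97, "grip": 100}])

```text
time_s: 13.57
tcp_pos: [0.5082, 0.2061, 0.1301]
eef_rot: [179.9, -0.0, -81.9]
contact_force: [1.0, -0.2, 0.8]
gripper_width: 0.0876
```

```bash
sed -i 's/blobs("wrist".*/blobs("wrist",(60,60,500,330));blobs("side",(205,250,290,340))/' loc.py; python3 loc.py
```

```text
13.5667 [0.50819563 0.20606578 0.13012413] lane -0.02983182778709465 F [ 1.  -0.2  0.8] 0.08757973978108624
side 0.88 [231.0, 332.5, 258.0, 370.6]
side 0.81 [267.8, 305.7, 304.8, 334.9]
side 0.7 [155.4, 269.4, 182.4, 296.6]
side 0.69 [276.4, 355.0, 313.8, 382.1]
side 0.61 [220.5, 279.1, 241.0, 306.7]
side 0.54 [172.2, 265.8, 285.5, 354.3]
wrist 0.88 [356.9, 301.6, 377.9, 330.2]
wrist 0.81 [212.0, 190.4, 271.2, 265.6]
wrist 0.8 [372.7, 140.9, 458.6, 234.6]
wrist hole 237.6 239.0 270.0 9.8
wrist hole 330.0 271.5 23.0 4.3
wrist hole 102.0 292.5 288.5 24.5
wrist hole 454.0 291.5 352.0 25.6
wrist hole 394.0 261.5 814.5 28.8
wrist hole 234.0 103.7 431.5 12.4
```

```bash
python3 - <<'E'
from h import *
lx=np.array([np.cos(.147),np.sin(.147),0]);ly=np.array([-lx[1],lx[0],0]);f=np.array([.5374,.2125,0])
for n,uv in(("ours",(237.6,239)),("nb",(234,103.7))):
    for z in (.06,.078):p=onz("wrist",uv,z)-f;print(n,z,p@lx,p@ly)
a=cv2.imread("pics/raw_side.png");w=cv2.imread("pics/raw_wrist.png")
A=cv2.resize(a[255:325,195:265],(400,400),interpolation=2);B=cv2.resize(w[80:330,130:380],(400,400),interpolation=2)
cv2.imwrite("pics/s6.png",cv2.hconcat([A,B]))
E
```

```text
ours 0.06 0.0017355646190876713 0.0103533504805989
ours 0.078 -0.0007226796355609619 0.003863827549968027
nb 0.06 0.0004034491464091673 -0.09021250499033227
nb 0.078 -0.0019502346628590956 -0.08880840994732347
```

View pics/s6.png

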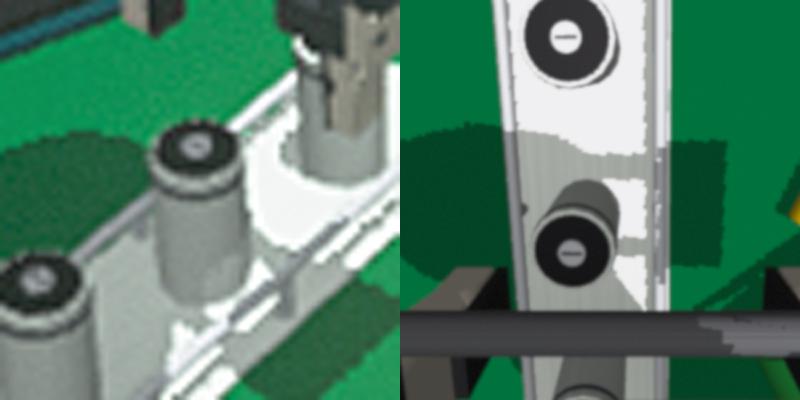

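The can now stands upright in its place: the side pane shows it vertical at (198,146), and the wrist pane shows its screw at (572,253), centred between the rails. It came up when the fingers withdrew. That was the last of the 12 pictures, so from here I work from numbers. Next is the driver: up, across, and turn to the holder's heading.

servo_tool(targets=[{"dx": 0, "dy": 0, "dz": 4, "spin": 0, "grip": 100}, {"dx": 0, "dy": 0, "dz": 8, "spin": 0.12, "grip": 100}, {"dx": 0, "dy": -2, "dz": 11, "spin": 0.24, "grip": 100}, {"dx": 0, "dy": -6, "dz": 13, "spin": 0.36, "grip": 100}, {"dx": 0, "dy": -10, "dz": 13, "spin": 0.48, "grip": 100}, {"dx": 0, "dy": -14, "dz": 13, "spin": 0.6, "grip": 100}, {"dx": 0, "dy": -18, "dz": 13, "spin": 0.72, "grip": 100}, {"dx": 0, "dy": -22, "dz": 13, "spin": 0.84, "grip": 100}, {"dx": 0, "dy": -26, "dz": 13, "spin": 0.96, "grip": 100}, {"dx": 0, "dy": -30, "dz": 13, "spin": 1.08, "grip": 100}])

```text
time_s: 14.6
tcp_pos: [0.5088, -0.0792, 0.2608]
eef_rot: [-180.0, -0.0, -22.2]
contact_force: [1.0, 0.2, 0.0]
gripper_width: 0.0881
```

servo_tool(targets=[{"dx": 0, "dy": -4, "dz": 0, "spin": 0.12, "grip": 100}, {"dx": 0, "dy": -8, "dz": 0, "spin": 0.17, "grip": 100}, {"dx": 0, "dy": -9.5, "dz": 0, "spin": 0.17, "grip": 100}, {"dx": 0, "dy": -9.5, "dz": 0, "spin": 0.17, "grip": 100}, {"dx": 0, "dy": -9.5, "dz": 0, "spin": 0.17, "grip": 100}, {"dx": 0, "dy": -9.5, "dz": 0, "spin": 0.17, "grip": 100}, {"dx": 0, "dy": -9.5, "dz": 0, "spin": 0.17, "grip": 100}, {"dx": 0, "dy": -9.5, "dz": 0, "spin": 0.17, "grip": 100}, {"dx": 0, "dy": -9.5, "dz": 0, "spin": 0.17, "grip": 100}, {"dx": 0, "dy": -9.5, "dz": 0, "spin": 0.17, "grip": 100}])

```text
time_s: 15.43
tcp_pos: [0.5095, -0.1718, 0.2607]
eef_rot: [-180.0, -0.0, -12.6]
contact_force: [0.4, -0.2, 0.3]
gripper_width: 0.0876
```

```bash
python3 - <<'E'
from h import *
s=r.get_state();print(s["time_s"],s["tcp_pos"],s["eef_rot"],s["joints"].round(1))
kc=cal("wrist");im=r.capture("wrist");cv2.imwrite("pics/w_drv.png",im)
for n in("driver_center","holder"):
    for o in r.cut_out(n,"wrist"): print(n,round(o["p"],2),o["extent"])
hsv=cv2.cvtColor(im,cv2.COLOR_BGR2HSV)
m=((hsv[...,0]<18)&(hsv[...,1]>150)&(hsv[...,2]>90)).astype(np.uint8)
n,l,st,ce=cv2.connectedComponentsWithStats(m)
for i in range(1,n):
    if st[i,4]>80:
        c,_=cv2.findContours((l==i).astype(np.uint8),0,2);print("orange",st[i],ce[i].round(1),cv2.minAreaRect(c[0]),cv2.approxPolyDP(max(c,key=len),3,True)[:,0].tolist())
cy,sy=np.cos(-.178),np.sin(-.178);hx=np.array([cy,sy,0]);hy=np.array([-sy,cy,0]);a=np.array([-np.sin(.698)*cy,-np.sin(.698)*sy,np.cos(.698)]);b=np.array([np.cos(.698)*cy,np.cos(.698)*sy,np.sin(.698)])
T=np.array([.494,-.185,.162])
print("pred tail corners",proj("wrist",[T+.018*(i*b+j*hy) for i,j in((1,1),(1,-1),(-1,-1),(-1,1))],kc).round(1).tolist())
print("pred top face at rim",proj("wrist",[T-.07*a+.018*(b+j*hy) for j in(1,-1)],kc).round(1).tolist())
# top view screw of stood can
t=r.capture("top");cv2.imwrite("pics/top2.png",t)
for o in r.cut_out("can_tipped_center","top"): print(round(o["p"],2),o["extent"])
g=cv2.cvtColor(t,cv2.COLOR_BGR2GRAY);print(proj("top",[.5361,.2162,.078]));q=np.array([.5361,.2162,.078]);u,v=proj("top",q)[0].astype(int);print(g[v-8:v+9,u-8:u+9])
E
```

```text
15.4333 [ 0.50948475 -0.17177786  0.26067837] [-1.79995524e+02 -1.06220168e-02 -1.26064863e+01] [  2.3   6.3 -13.6  -0.  -70.1  75.1]
driver_center 0.84 [269.7, 94.2, 318.3, 247.0]
driver_center 0.31 [0.0, 2.0, 55.1, 89.0]
holder 0.57 [248.0, 73.6, 320.9, 202.1]
orange [ 271  157   43   60 1925] [289.7 186.3] ((291.52337646484375, 186.5615234375), (58.53254699707031, 41.2974967956543), 87.61405944824219) [[309, 158], [271, 160], [273, 216], [313, 214]]
pred tail corners [[274.9, 217.1], [318.4, 215.4], [315.4, 237.4], [276.4, 239.0]]
pred top face at rim [[273.2, 156.7], [310.9, 155.1]]
0.95 [147.3, 302.7, 186.9, 333.8]
0.94 [140.2, 123.0, 167.1, 159.7]
0.7 [125.5, 255.2, 158.9, 284.0]
0.67 [167.7, 194.3, 196.5, 214.1]
0.62 [188.5, 255.6, 204.8, 270.9]
[[178.58337462 202.07269597]]
[[244 245 244 245 246 245 237 219 158 123 117 113  84  60  48  53  44]
 [244 244 244 245 244 229 179 121  71  44  35  38  37  37  44  48  46]
 [244 244 245 243 226 160  83  41  33  29  29  33  33  33  36  43  45]
 [245 244 244 235 161  76  36  33  37  44  54  50  41  35  38  38  43]
 [244 245 243 205 105  
[... 200 characters left out ...]
216 115  38  31  47 136 234 238 199 237 242 150  50  34  35]
 [243 235 205 108  39  34  42 123 220 233 200 236 226 125  43  33  34]
 [244 242 224 126  41  31  34  74 162 205 193 210 173  83  34  32  32]
 [244 246 237 156  60  31  30  37  77 118 131 126  83  44  30  32  40]
 [244 246 243 206 104  43  30  33  32  45  55  51  37  36  34  36  73]
 [244 244 245 234 164  81  40  35  32  34  30  34  32  38  47  76 135]
 [244 244 243 237 216 152  91  57  41  38  32  34  44  56 111 157 178]
 [244 244 243 243 241 215 166 127  86  72  71  78  87 111 180 203 170]
 [244 244 244 245 244 237 221 192 150 139 153 157 145 141 183 165 108]
 [245 243 244 244 244 242 237 224 204 195 198 193 155 108 113  99  83]]
```

```bash
python3 - <<'E'
from h import *
from scipy.optimize import least_squares
kc=cal("wrist");print(kc[0].round(1).tolist())
obs=np.array([[273,216],[313,214],[309,158],[271,160]])
def pts(p):
    x,y,z,w=p;cy,sy=np.cos(w),np.sin(w);t=np.radians(40)
    a=np.array([-np.sin(t)*cy,-np.sin(t)*sy,np.cos(t)]);b=np.array([np.cos(t)*cy,np.cos(t)*sy,np.sin(t)]);h=np.array([-sy,cy,0]);T=np.array([x,y,z])
    return T,a,np.array([T+.018*(b+h),T+.018*(b-h),T-.07*a+.018*(b-h),T-.07*a+.018*(b+h)])
o=least_squares(lambda p:np.r_[(proj("wrist",pts(p)[2],kc)-obs).ravel(),(p[2]-.162)/.003,(p[3]+.2)/.05],[.494,-.185,.162,-.18])
T,a,_=pts(o.x);print(o.x,np.degrees(o.x[3]),abs(o.fun).max());print("grip",T-.025*a,"rim",T-.07*a,"tip",T-.2*a,"axis",a)
print("screw top",onz("top",(180.1,201.2),.078),"wrist est .5361 .2162")
q=[.5361,.2162,.078];print(proj("side",q),"seen 229.65 280.55")
E
```

```text
[[308.6, 0.0, 277.3], [0.0, 308.6, 214.4], [0.0, 0.0, 1.0]]
[ 0.49240097 -0.18260109  0.15517678 -0.18828585] -10.78798472994334 2.2744082372766297
grip [ 0.50818665 -0.18560894  0.13602566] rim [ 0.53660088 -0.19102307  0.10155366] tip [ 0.61868643 -0.20666388  0.00196789] axis [-0.63142732  0.12031398  0.76604444]
screw top [0.53797826 0.21290772 0.078     ] wrist est .5361 .2162
[[228.31349997 280.47584153]] seen 229.65 280.55
```

servo_tool(targets=[{"dx": -0.1, "dy": -0.7, "dz": 0, "spin": 0.03, "grip": 100}, {"dx": -0.15, "dy": -1.4, "dz": -1, "spin": 0.03, "grip": 100}, {"dx": -0.15, "dy": -1.4, "dz": -3, "spin": 0.03, "grip": 100}, {"dx": -0.15, "dy": -1.4, "dz": -5, "spin": 0.03, "grip": 100}, {"dx": -0.15, "dy": -1.4, "dz": -7, "spin": 0.03, "grip": 100}, {"dx": -0.15, "dy": -1.4, "dz": -9, "spin": 0.03, "grip": 100}, {"dx": -0.15, "dy": -1.4, "dz": -11, "spin": 0.03, "grip": 100}, {"dx": -0.15, "dy": -1.4, "dz": -12.5, "spin": 0.03, "grip": 100}, {"dx": -0.15, "dy": -1.4, "dz": -13.6, "spin": 0.03, "grip": 100}, {"dx": -0.15, "dy": -1.4, "dz": -14, "spin": 0.03, "grip": 100}])

```text
time_s: 16.52
tcp_pos: [0.5063, -0.1866, 0.1179]
eef_rot: [180.0, 0.2, -11.0]
contact_force: [-1.4, 0.1, 0.2]
gripper_width: 0.0877
```

servo_tool(targets=[{"dx": 0, "dy": 0, "dz": 0, "spin": 0, "grip": 80}, {"dx": 0, "dy": 0, "dz": 0, "spin": 0, "grip": 70}, {"dx": 0, "dy": 0, "dz": 0, "spin": 0, "grip": 60}, {"dx": 0, "dy": 0, "dz": 0, "spin": 0, "grip": 50}, {"dx": 0, "dy": 0, "dz": 0, "spin": 0, "grip": 42}, {"dx": 0, "dy": 0, "dz": 0, "spin": 0, "grip": 35}, {"dx": 0, "dy": 0, "dz": 0, "spin": 0, "grip": 30}, {"dx": 0, "dy": 0, "dz": 0, "spin": 0, "grip": 30}, {"dx": 0, "dy": 0, "dz": 0, "spin": 0, "grip": 30}, {"dx": 0, "dy": 0, "dz": 0, "spin": 0, "grip": 30}], squeeze=25)

```text
time_s: 17.35
tcp_pos: [0.508, -0.1863, 0.1207]
eef_rot: [-180.0, -0.0, -10.9]
contact_force: [-0.7, 1.9, 2.1]
gripper_width: 0.0359
```

servo_tool(targets=[{"dx": -0.25, "dy": 0.05, "dz": 0.3, "spin": 0, "grip": 30}, {"dx": -0.75, "dy": 0.14, "dz": 0.92, "spin": 0, "grip": 30}, {"dx": -1.38, "dy": 0.26, "dz": 1.68, "spin": 0, "grip": 30}, {"dx": -2, "dy": 0.38, "dz": 2.43, "spin": 0, "grip": 30}, {"dx": -2.65, "dy": 0.5, "dz": 3.22, "spin": 0, "grip": 30}, {"dx": -3.28, "dy": 0.62, "dz": 3.98, "spin": 0, "grip": 30}, {"dx": -3.9, "dy": 0.74, "dz": 4.73, "spin": 0, "grip": 30}, {"dx": -4.4, "dy": 0.84, "dz": 5.36, "spin": 0, "grip": 30}, {"dx": -4.9, "dy": 0.93, "dz": 5.95, "spin": 0, "grip": 30}, {"dx": -5.05, "dy": 0.96, "dz": 6.13, "spin": 0, "grip": 30}])

```text
time_s: 18.18
tcp_pos: [0.4562, -0.1767, 0.1828]
eef_rot: [-180.0, -0.0, -11.0]
contact_force: [0.2, 0.4, -3.9]
gripper_width: 0.0359
```

```bash
python3 - <<'E'
from h import *
s=r.get_state();print(s["time_s"],s["tcp_pos"],s["contact_force"],s["moment"],s["gripper_width"])
for c in("side","wrist"):
    im=r.capture(c);hsv=cv2.cvtColor(im,cv2.COLOR_BGR2HSV)
    m=((hsv[...,0]<18)&(hsv[...,1]>150)&(hsv[...,2]>70)).astype(np.uint8)
    n,l,st,ce=cv2.connectedComponentsWithStats(m)
    for i in range(1,n):
        if st[i,4]>60:
            k,_=cv2.findContours((l==i).astype(np.uint8),0,2);print(c,st[i],cv2.approxPolyDP(max(k,key=len),3,True)[:,0].tolist())
    for o in r.cut_out("driver_center",c): print(c,round(o["p"],2),o["extent"])
E
```

```text
18.1833 [ 0.45620415 -0.17674862  0.18280763] [ 0.23850346  0.41204825 -3.91318463] [-0.03788179  0.25987713  0.03593655] 0.03594267505383037
side [339 188  17  16 166] [[350, 188], [339, 192], [343, 203], [355, 198], [349, 194]]
side 0.87 [340.0, 176.1, 377.4, 202.7]
wrist [  235   120    85   155 10102] [[254, 120], [248, 123], [235, 272], [318, 273], [306, 126], [299, 120]]
wrist [233 303  89  14 701] [[233, 304], [237, 316], [319, 315], [320, 303]]
wrist 0.95 [227.7, 90.4, 324.6, 330.4]
```

servo_tool(targets=[{"dx": -0.4, "dy": 0.08, "dz": 0.5, "spin": 0, "grip": 30}, {"dx": -0.9, "dy": 0.17, "dz": 1.1, "spin": 0, "grip": 30}, {"dx": -1.4, "dy": 0.27, "dz": 1.7, "spin": 0, "grip": 30}, {"dx": -1.9, "dy": 0.36, "dz": 2.3, "spin": 0, "grip": 30}, {"dx": -2.2, "dy": 0.42, "dz": 2.7, "spin": 0, "grip": 30}, {"dx": -2.2, "dy": 0.42, "dz": 2.7, "spin": 0, "grip": 30}, {"dx": -2.2, "dy": 0.42, "dz": 2.7, "spin": 0, "grip": 30}, {"dx": -2.2, "dy": 0.42, "dz": 2.7, "spin": 0, "grip": 30}, {"dx": -2.2, "dy": 0.42, "dz": 2.7, "spin": 0, "grip": 30}, {"dx": -2.2, "dy": 0.42, "dz": 2.7, "spin": 0, "grip": 30}])

```text
time_s: 19.22
tcp_pos: [0.4353, -0.1727, 0.2085]
eef_rot: [180.0, 0.0, -10.9]
contact_force: [0.1, 0.2, -3.7]
gripper_width: 0.0365
```

servo_tool(targets=[{"dx": 0, "dy": 0, "dz": 0, "spin": 0, "grip": 30}, {"dx": 0.3, "dy": -0.06, "dz": 0.25, "spin": 0, "grip": 30}, {"dx": 0.75, "dy": -0.14, "dz": 0.6, "spin": 0, "grip": 30}, {"dx": 1.19, "dy": -0.23, "dz": 0.93, "spin": 0, "grip": 30}, {"dx": 1.8, "dy": -0.34, "dz": 1.35, "spin": 0, "grip": 30}, {"dx": 2.45, "dy": -0.47, "dz": 1.75, "spin": 0, "grip": 30}, {"dx": 3.1, "dy": -0.59, "dz": 2.1, "spin": 0, "grip": 30}, {"dx": 3.78, "dy": -0.72, "dz": 2.45, "spin": 0, "grip": 30}, {"dx": 4.5, "dy": -0.85, "dz": 2.75, "spin": 0, "grip": 30}, {"dx": 5.16, "dy": -0.98, "dz": 3.04, "spin": 0, "grip": 30}], squeeze=10)

```text
time_s: 20.05
tcp_pos: [0.4877, -0.1826, 0.2395]
eef_rot: [180.0, 0.0, -10.9]
contact_force: [-0.9, -0.5, -4.8]
gripper_width: 0.0361
```

```bash
cat > drv.py <<'E'
from h import *
s=r.get_state();print(s["time_s"],s["tcp_pos"],s["contact_force"].round(2),s["moment"].round(3),s["gripper_width"])
for c in("side","wrist","top"):
    im=r.capture(c);cv2.imwrite(f"pics/d_{c}.png",im);hsv=cv2.cvtColor(im,cv2.COLOR_BGR2HSV)
    m=((hsv[...,0]<18)&(hsv[...,1]>150)&(hsv[...,2]>70)).astype(np.uint8)
    n,l,st,ce=cv2.connectedComponentsWithStats(m)
    for i in range(1,n):
        if st[i,4]>60:
            k,_=cv2.findContours((l==i).astype(np.uint8),0,2);print(c,st[i],cv2.approxPolyDP(max(k,key=len),3,True)[:,0].tolist())
    for o in r.cut_out("driver_center",c): print(c,round(o["p"],2),o["extent"])
E
python3 drv.py
```

```text
20.05 [ 0.48772741 -0.18263312  0.23946886] [-0.95 -0.55 -4.82] [ 0.036  0.668 -0.011] 0.036084044207194264
side [337 158  31  31 325] [[367, 159], [359, 162], [356, 158], [352, 174], [343, 169], [337, 180], [343, 188], [353, 183], [361, 169], [359, 164]]
side 0.93 [336.0, 150.8, 369.5, 197.7]
wrist [ 235  152   85  123 7348] [[254, 153], [235, 272], [304, 269], [306, 273], [318, 273], [303, 155]]
wrist 0.93 [227.0, 138.8, 327.1, 332.5]
wrist 0.21 [0.0, 171.6, 55.0, 210.7]
```

servo_tool(targets=[{"dx": 0.7, "dy": -0.13, "dz": 0.25, "spin": 0, "grip": 30}, {"dx": 1.43, "dy": -0.27, "dz": 0.46, "spin": 0, "grip": 30}, {"dx": 2.15, "dy": -0.41, "dz": 0.64, "spin": 0, "grip": 30}, {"dx": 2.9, "dy": -0.55, "dz": 0.79, "spin": 0, "grip": 30}, {"dx": 3.6, "dy": -0.69, "dz": 0.9, "spin": 0, "grip": 30}, {"dx": 4.35, "dy": -0.83, "dz": 0.99, "spin": 0, "grip": 30}, {"dx": 5.1, "dy": -0.97, "dz": 1.04, "spin": 0, "grip": 30}, {"dx": 5.85, "dy": -1.12, "dz": 1.06, "spin": 0, "grip": 30}, {"dx": 6.5, "dy": -1.24, "dz": 1.06, "spin": 0, "grip": 30}, {"dx": 6.9, "dy": -1.31, "dz": 1.06, "spin": 0, "grip": 30}])

```text
time_s: 21.18
tcp_pos: [0.5568, -0.1958, 0.2496]
eef_rot: [180.0, 0.0, -11.0]
contact_force: [-2.0, -0.8, -2.8]
gripper_width: 0.0362
```

```bash
python3 drv.py; python3 - <<'E'
from h import *
kc=cal("wrist");s=r.get_state();g=s["tcp_pos"]+[0,0,.0188];w=np.radians(s["eef_rot"][2]);hx=np.array([np.cos(w),np.sin(w),0]);hy=np.array([-hx[1],hx[0],0]);z=np.array([0,0,1])
for th in(-10,0,5,10,15,20,25,30):
    t=np.radians(th);a=-np.sin(t)*hx+np.cos(t)*z;b=np.cos(t)*hx+np.sin(t)*z
    print(th,"barrel end top",proj("wrist",[g-.105*a+.018*b+.018*hy,g-.105*a+.018*b-.018*hy],kc).round(0).tolist(),"tip",proj("wrist",g-.175*a,kc).round(0).tolist(),"side tip",proj("side",g-.175*a).round(0).tolist())
E
```

```text
21.1833 [ 0.55679928 -0.19580301  0.24959676] [-2.01 -0.77 -2.82] [-0.08   0.932  0.031] 0.036154727405313704
side [331 141  19  42 542] [[349, 141], [338, 144], [337, 157], [332, 159], [331, 178], [337, 182], [347, 179]]
side 0.74 [333.8, 134.8, 351.6, 202.5]
wrist [ 236  209   83   59 3533] [[255, 212], [237, 267], [318, 267], [298, 210]]
wrist 0.72 [229.7, 210.6, 325.5, 331.3]
top [366 183  26  10 175] [[391, 183], [367, 184], [366, 188], [382, 192]]
top 0.75 [369.7, 180.9, 387.7, 191.1]
-10 barrel end top [[256.0, 218.0], [299.0, 218.0]] tip [[278.0, 228.0]] side tip [[342.0, 208.0]]
0 barrel end top [[255.0, 197.0], [300.0, 197.0]] tip [[278.0, 200.0]] side tip [[335.0, 204.0]]
5 barrel end top [[255.0, 186.0], [300.0, 186.0]] tip [[278.0, 186.0]] side tip [[332.0, 201.0]]
10 barrel end top [[255.0, 176.0], [301.0, 176.0]] tip [[278.0, 171.0]] side tip [[329.0, 198.0]]
15 barrel end top [[254.0, 165.0], [301.0, 165.0]] tip [[278.0, 156.0]] side tip [[325.0, 195.0]]
20 barrel end top [[253.0, 155.0], [302.0, 155.0]] tip [[278.0, 141.0]] side tip [[322.0, 191.0]]
25 barrel end top [[253.0, 144.0], [303.0, 144.0]] tip [[278.0, 126.0]] side tip [[320.0, 187.0]]
30 barrel end top [[252.0, 134.0], [304.0, 134.0]] tip [[278.0, 110.0]] side tip [[317.0, 183.0]]
```

The barrel-end row (211) gives a lean of about -6.5°, so the lever turn slightly overshot. I'll back off a little, lift clear and measure again.

servo_tool(targets=[{"dx": -0.3, "dy": 0.06, "dz": 0, "spin": 0, "grip": 30}, {"dx": -0.5, "dy": 0.1, "dz": 0.5, "spin": 0, "grip": 30}, {"dx": -0.5, "dy": 0.1, "dz": 1.5, "spin": 0, "grip": 30}, {"dx": -0.5, "dy": 0.1, "dz": 2.5, "spin": 0, "grip": 30}, {"dx": -0.5, "dy": 0.1, "dz": 3.5, "spin": 0, "grip": 30}, {"dx": -0.5, "dy": 0.1, "dz": 4.5, "spin": 0, "grip": 30}, {"dx": -0.5, "dy": 0.1, "dz": 5.5, "spin": 0, "grip": 30}, {"dx": -0.5, "dy": 0.1, "dz": 6, "spin": 0, "grip": 30}, {"dx": -0.5, "dy": 0.1, "dz": 6, "spin": 0, "grip": 30}, {"dx": -0.5, "dy": 0.1, "dz": 6, "spin": 0, "grip": 30}])

```text
time_s: 22.32
tcp_pos: [0.551, -0.1945, 0.31]
eef_rot: [-180.0, -0.0, -11.0]
contact_force: [0.1, 0.2, -3.7]
gripper_width: 0.0359
```

```bash
python3 drv.py; cat > tilt.py <<'E'
from h import *
kc=cal("wrist");s=r.get_state();g=s["tcp_pos"]+[0,0,.0188];w=np.radians(s["eef_rot"][2]);hx=np.array([np.cos(w),np.sin(w),0]);z=np.array([0,0,1])
for th in(-10,-5,0,5,10):
    t=np.radians(th);a=-np.sin(t)*hx+np.cos(t)*z;b=np.cos(t)*hx+np.sin(t)*z
    print(th,"barrel end row",proj("wrist",g-.105*a+.018*b,kc).round(0).tolist(),"side tip",proj("side",g-.175*a).round(1).tolist(),"chuck/barrel",proj("side",g-.105*a).round(1).tolist())
# non-green pixels near the tip in the side view
im=cv2.imread("pics/d_side.png");hsv=cv2.cvtColor(im,cv2.COLOR_BGR2HSV);u,v=proj("side",g-.175*z)[0].astype(int)
m=~((hsv[...,0]>50)&(hsv[...,0]<90)&(hsv[...,1]>80))
for y in range(v-34,v+10): print(y,"".join(".#"[int(q)] for q in m[y,u-25:u+30]),u-25)
E
python3 tilt.py
```

```text
22.3167 [ 0.55100571 -0.19448379  0.30997168] [ 0.07  0.21 -3.66] [0.003 0.166 0.042] 0.035949954492796914
side [334 120  19  44 575] [[352, 120], [341, 122], [341, 136], [335, 139], [334, 159], [340, 163], [350, 160], [352, 131], [348, 130]]
side 0.64 [333.8, 115.1, 355.8, 174.1]
side 0.61 [221.2, 275.1, 242.0, 308.5]
wrist [ 236  209   83   59 3491] [[256, 211], [237, 267], [318, 267], [297, 210]]
top [373 179  28  11 217] [[400, 179], [374, 180], [373, 187], [390, 189]]
top 0.77 [374.7, 168.0, 409.6, 193.8]
top 0.7 [344.6, 166.7, 381.0, 229.0]
-10 barrel end row [[278.0, 218.0]] side tip [[345.2, 190.7]] chuck/barrel [[344.3, 166.5]]
-5 barrel end row [[278.0, 208.0]] side tip [[341.6, 188.8]] chuck/barrel [[342.1, 165.5]]
0 barrel end row [[278.0, 197.0]] side tip [[338.0, 186.6]] chuck/barrel [[339.9, 164.2]]
5 barrel end row [[278.0, 186.0]] side tip [[334.5, 183.9]] chuck/barrel [[337.8, 162.6]]
10 barrel end row [[278.0, 176.0]] side tip [[331.2, 180.9]] chuck/barrel [[335.6, 160.8]]
152 .....................###############################... 313
153 .....................####
[... 2022 characters left out ...]
 ....................................................... 313
186 ....................................................... 313
187 ....................................................... 313
188 ....................................................... 313
189 ..............................#........................ 313
190 ............................####....................... 313
191 .........................#######....................... 313
192 .......................####...###...................... 313
193 ....................#####.#######...................... 313
194 .................#####.######.#.##..................... 313
195 ................###.#.############..................... 313
```

The side silhouette shows the bit about 6-7° past vertical. I'll correct it by bringing the bit down beyond the pocket and nudging it back against the pocket's outer wall.

servo_tool(targets=[{"dx": 1.2, "dy": -0.2, "dz": 0, "spin": 0, "grip": 30}, {"dx": 2.5, "dy": -0.5, "dz": 0, "spin": 0, "grip": 30}, {"dx": 3.7, "dy": -0.7, "dz": 0, "spin": 0, "grip": 30}, {"dx": 4.8, "dy": -0.9, "dz": 0, "spin": 0, "grip": 30}, {"dx": 4.8, "dy": -0.9, "dz": -1, "spin": 0, "grip": 30}, {"dx": 4.8, "dy": -0.9, "dz": -2.5, "spin": 0, "grip": 30}, {"dx": 4.8, "dy": -0.9, "dz": -4, "spin": 0, "grip": 30}, {"dx": 4.8, "dy": -0.9, "dz": -5, "spin": 0, "grip": 30}, {"dx": 4.8, "dy": -0.9, "dz": -5.2, "spin": 0, "grip": 30}, {"dx": 4.8, "dy": -0.9, "dz": -5.2, "spin": 0, "grip": 30}])

```text
time_s: 23.45
tcp_pos: [0.5984, -0.2036, 0.257]
eef_rot: [180.0, 0.1, -10.9]
contact_force: [-0.2, -0.8, -3.2]
gripper_width: 0.0361
```

servo_tool(targets=[{"dx": -0.5, "dy": 0.1, "dz": 0, "spin": 0, "grip": 30}, {"dx": -1, "dy": 0.19, "dz": 0, "spin": 0, "grip": 30}, {"dx": -1.4, "dy": 0.27, "dz": 0, "spin": 0, "grip": 30}, {"dx": -1.7, "dy": 0.32, "dz": 0, "spin": 0, "grip": 30}, {"dx": -2, "dy": 0.38, "dz": 0, "spin": 0, "grip": 30}, {"dx": -2.2, "dy": 0.42, "dz": 0, "spin": 0, "grip": 30}, {"dx": -2.4, "dy": 0.46, "dz": 0, "spin": 0, "grip": 30}, {"dx": -2.6, "dy": 0.5, "dz": 0, "spin": 0, "grip": 30}, {"dx": -2.8, "dy": 0.53, "dz": 0, "spin": 0, "grip": 30}, {"dx": -2.8, "dy": 0.53, "dz": 0, "spin": 0, "grip": 30}])

```text
time_s: 24.28
tcp_pos: [0.571, -0.1983, 0.2585]
eef_rot: [-180.0, -0.1, -10.9]
contact_force: [0.8, 0.8, 1.4]
gripper_width: 0.0358
```

```bash
python3 drv.py | grep -E "wrist|^2"; python3 tilt.py | head -5
```

```text
24.2833 [ 0.57100946 -0.19827393  0.25846264] [0.82 0.84 1.41] [-0.028 -0.394  0.016] 0.03580518598726782
wrist [ 235  198   85   74 4487] [[299, 200], [255, 201], [235, 271], [319, 271]]
wrist 0.79 [229.5, 196.1, 323.1, 330.4]
-10 barrel end row [[278.0, 218.0]] side tip [[338.9, 203.0]] chuck/barrel [[337.9, 179.8]]
-5 barrel end row [[278.0, 208.0]] side tip [[335.4, 201.1]] chuck/barrel [[335.8, 178.8]]
0 barrel end row [[278.0, 197.0]] side tip [[332.0, 198.8]] chuck/barrel [[333.7, 177.5]]
5 barrel end row [[278.0, 186.0]] side tip [[328.7, 196.2]] chuck/barrel [[331.6, 175.9]]
10 barrel end row [[278.0, 176.0]] side tip [[325.4, 193.2]] chuck/barrel [[329.6, 174.1]]
```

The barrel-end row is now 200, a lean of about -1.5°. I'll grip firmly, lift away and carry it over to the can.

servo_tool(targets=[{"dx": 0, "dy": 0, "dz": 0, "spin": 0, "grip": 30}, {"dx": 0.2, "dy": 0, "dz": 0.2, "spin": 0, "grip": 30}, {"dx": 0.5, "dy": -0.1, "dz": 1, "spin": 0, "grip": 30}, {"dx": 0.6, "dy": -0.1, "dz": 2.5, "spin": 0, "grip": 30}, {"dx": 0.6, "dy": -0.1, "dz": 4, "spin": 0, "grip": 30}, {"dx": 0.6, "dy": 1, "dz": 5, "spin": 0, "grip": 30}, {"dx": 0.4, "dy": 3, "dz": 5, "spin": 0, "grip": 30}, {"dx": 0, "dy": 6, "dz": 5, "spin": 0, "grip": 30}, {"dx": -0.5, "dy": 9, "dz": 5, "spin": 0, "grip": 30}, {"dx": -1, "dy": 12, "dz": 5, "spin": 0, "grip": 30}], squeeze=30)

```text
time_s: 25.42
tcp_pos: [0.56, -0.0768, 0.3075]
eef_rot: [180.0, 0.1, -11.0]
contact_force: [0.5, 0.8, -4.4]
gripper_width: 0.0357
```

servo_tool(targets=[{"dx": -0.3, "dy": 3, "dz": 0, "spin": 0, "grip": 30}, {"dx": -0.6, "dy": 6, "dz": 0, "spin": 0, "grip": 30}, {"dx": -0.9, "dy": 9, "dz": 0, "spin": 0, "grip": 30}, {"dx": -1.2, "dy": 12, "dz": 0, "spin": 0, "grip": 30}, {"dx": -1.5, "dy": 15, "dz": 0, "spin": 0, "grip": 30}, {"dx": -1.8, "dy": 18, "dz": 0, "spin": 0, "grip": 30}, {"dx": -2, "dy": 21, "dz": 0, "spin": 0, "grip": 30}, {"dx": -2.2, "dy": 24, "dz": 0, "spin": 0, "grip": 30}, {"dx": -2.3, "dy": 27, "dz": 0, "spin": 0, "grip": 30}, {"dx": -2.4, "dy": 29, "dz": 0, "spin": 0, "grip": 30}])

```text
time_s: 26.25
tcp_pos: [0.5359, 0.2144, 0.3075]
eef_rot: [180.0, 0.1, -10.9]
contact_force: [0.6, 0.6, -4.8]
gripper_width: 0.036
```

```bash
python3 drv.py | grep -E "wrist|^2"; python3 tilt.py; python3 - <<'E'
from h import *
print(proj("side",[.537,.2145,.078]))
E
```

```text
26.25 [0.53591364 0.21443118 0.30752344] [ 0.55  0.56 -4.75] [-0.134  0.099 -0.01 ] 0.03604213226627683
wrist [ 236  199   84   73 4011] [[258, 201], [236, 271], [318, 271], [298, 202]]
wrist 0.66 [261.1, 165.6, 293.6, 201.9]
-10 barrel end row [[278.0, 218.0]] side tip [[234.8, 261.4]] chuck/barrel [[230.6, 234.0]]
-5 barrel end row [[278.0, 208.0]] side tip [[231.5, 258.5]] chuck/barrel [[228.6, 232.4]]
0 barrel end row [[278.0, 197.0]] side tip [[228.2, 255.2]] chuck/barrel [[226.5, 230.4]]
5 barrel end row [[278.0, 186.0]] side tip [[224.8, 251.5]] chuck/barrel [[224.5, 228.2]]
10 barrel end row [[278.0, 176.0]] side tip [[221.6, 247.4]] chuck/barrel [[222.4, 225.8]]
221 .............#####################..................... 203
222 ............######################..................... 203
223 .............#####################..................... 203
224 .............#####################..................... 203
225 ..............####################..................... 203
226 ...............###################..................... 203
227 ...............#################
[... 1725 characters left out ...]
.......................... 203
255 #####...########....................................... 203
256 ###.#.#######.......................................... 203
257 ##.########.....................................####### 203
258 #########......................................######## 203
259 ######......................................########### 203
260 ###.........................................########### 203
261 #...........................................########### 203
262 ...........................................############ 203
263 ...........................................############ 203
264 ............................................########### 203
[[228.61707629 279.95076643]]
```

servo_tool(targets=[{"dx": 0.2, "dy": 0, "dz": -0.3, "spin": 0, "grip": 30}, {"dx": 0.4, "dy": 0, "dz": -1, "spin": 0, "grip": 30}, {"dx": 0.6, "dy": -0.1, "dz": -1.8, "spin": 0, "grip": 30}, {"dx": 0.65, "dy": -0.1, "dz": -2.6, "spin": 0, "grip": 30}, {"dx": 0.65, "dy": -0.1, "dz": -3.4, "spin": 0, "grip": 30}, {"dx": 0.65, "dy": -0.1, "dz": -4, "spin": 0, "grip": 30}, {"dx": 0.65, "dy": -0.1, "dz": -4, "spin": 0, "grip": 30}, {"dx": 0.65, "dy": -0.1, "dz": -4, "spin": 0, "grip": 30}, {"dx": 0.65, "dy": -0.1, "dz": -4, "spin": 0, "grip": 30}, {"dx": 0.65, "dy": -0.1, "dz": -4, "spin": 0, "grip": 30}])

```text
time_s: 27.38
tcp_pos: [0.5437, 0.2109, 0.2684]
eef_rot: [-180.0, -0.0, -10.9]
contact_force: [0.2, 0.3, -3.8]
gripper_width: 0.036
```

```bash
python3 drv.py | grep -E "wrist|^2"; python3 - <<'E'
from h import *
kc=cal("wrist");S=[.537,.2145,.078];us=proj("side",S)[0];uw=proj("wrist",S,kc)[0];print("screw pred side",us,"wrist",uw)
g=cv2.imread("pics/d_side.png",0);u,v=us.astype(int)
for y in range(v-28,v+10): print(y," ".join(f"{q:3d}" for q in g[y,u-14:u+15]))
print(u-14)
w=cv2.imread("pics/d_wrist.png",0);u,v=uw.astype(int);print("wrist",u-40,v-60)
for y in range(v-60,v+30,4): print(y," ".join(f"{q:3d}" for q in w[y,u-40:u+44:4]))
for o in r.cut_out("can_tipped_center","wrist"): print(round(o["p"],2),o["extent"])
E
```

```text
27.3833 [0.54369255 0.21093427 0.2684407 ] [ 0.2   0.27 -3.83] [-0.062  0.164  0.004] 0.03595073801106618
wrist [ 235  199   85   73 4369] [[258, 201], [235, 271], [319, 271], [297, 201]]
wrist 0.75 [229.8, 198.2, 323.7, 330.6]
screw pred side [228.61707629 279.95076643] wrist [275.5085537  199.37240701]
251  76  73  68  82  98 109 123 132 122  76  55  60  63  59  53  53  54  62  76  85  92  94  95  94  93  92  90  94  90
252  72  74  72  69  78 109 133 136 122  93  64  82  86  62  59  78  85  84 106  97  95  94  93  91  90  94  93  96  96
253  72  77  74  71  78  95 114 114  78  45  73 110 124  89  79  98 103  93  93  92  93  96  91  91 100  89  97  91  97
254  74  74  71  76  73  65  58  48  45  60  85 106 121 108  90  91  90  95  93 101  96  93  96  91  95  91  95  90  91
255  73  72  68  64  50  49  54  65  74  87 106 115 121 112  91  97  97  92  89  89  89  98  90  96  93  94 100  96  90
256  61  56  56  55  62  77  82  92  93  93 101 112 120 113  87  93  96  97  92  92  99  92  90  94  91  88  97  99  98
257  45  64  75  85  91  98  92  94  92  89 101 115 122 115  93  91 101  9
[... 5174 characters left out ...]
3 255 255 255 255
203 255 255 255 255 255 234 104 105 105 105 105 104 105 105 104 106 175 255 255 238 235
207 255 255 255 255 255 122 105 105 106 105 105 106 105 105 106 106 104 228 246 255 255
211 255 255 255 255 255 103 106 105 105 107 106 106 106 105 106 106 103 249 253 252 255
215 255 255 255 255 248 104 106 106 106 106 106 107 106 107 106 106 103 182 255 245 168
219 255 255 255 255 161 106 107 107 106 106 106 106 106 106 106 105 105 104 124 118 118
223 253 255 253 251 110 105 106 107 106 106 106 107 106 106 107 107 107 102 127 117 118
227 230 248 232 200 103 105 105 104 105 105 104 105 105 105 105 105 105 104 120 118 118
0.95 [262.1, 174.5, 293.4, 200.5]
0.66 [169.5, 45.3, 211.6, 114.0]
```

```bash
python3 - <<'E'
from h import *
s=r.get_state();print(s["tcp_pos"])
g=s["tcp_pos"]+[0,0,.0188];w=np.radians(-10.9);hx=np.array([np.cos(w),np.sin(w),0]);z=np.array([0,0,1])
S=onz("side",(229.3,280),.078);print("screw side-only",S, "top .538 .213")
kc=cal("wrist")
for n,P in(("side",S),("avg",np.array([.537,.2145,.078]))):print(n,proj("wrist",P,kc))
print("side px of points above screw",[(h,proj("side",np.array([.5375,.2135,.078])+[0,0,h]).round(1).tolist()) for h in(0,.02,.03)])
for th in(-4,-2,0):
  for L in(.16,.165,.17,.175):
    t=np.radians(th);a=-np.sin(t)*hx+np.cos(t)*z;tip=g-L*a;print(th,L,tip.round(4),proj("side",tip).round(1))
E
```

```text
[0.54345764 0.21075693 0.267994  ]
screw side-only [0.53574123 0.21347555 0.078     ] top .538 .213
side [[276.55357151 200.24409096]]
avg [[275.47688574 199.36477506]]
side px of points above screw [(0, [[228.8, 279.6]]), (0.02, [[228.4, 273.2]]), (0.03, [[228.1, 270.0]])]
-4 0.16 [0.5325 0.2129 0.1272] [[229.4 264.5]]
-4 0.165 [0.5322 0.2129 0.1222] [[229.5 266.3]]
-4 0.17 [0.5318 0.213  0.1172] [[229.7 268. ]]
-4 0.175 [0.5315 0.2131 0.1122] [[229.9 269.7]]
-2 0.16 [0.538  0.2118 0.1269] [[228.2 263.3]]
-2 0.165 [0.5378 0.2118 0.1219] [[228.3 265. ]]
-2 0.17 [0.5376 0.2119 0.1169] [[228.5 266.7]]
-2 0.175 [0.5375 0.2119 0.1119] [[228.6 268.4]]
0 0.16 [0.5435 0.2108 0.1268] [[227. 262.]]
0 0.165 [0.5435 0.2108 0.1218] [[227.1 263.7]]
0 0.17 [0.5435 0.2108 0.1168] [[227.2 265.4]]
0 0.175 [0.5435 0.2108 0.1118] [[227.3 267. ]]
```

```bash
python3 - <<'E'
from h import *
w=cv2.imread("pics/d_wrist.png",0)
for y in range(184,204): print(y," ".join(f"{q:3d}" for q in w[y,260:297]))
im=cv2.imread("pics/d_side.png");
b=im.astype(int);m=(b[...,1]-np.maximum(b[...,0],b[...,2]))
for y in range(228,264): print(y," ".join(f"{q:3d}" for q in m[y,214:240]))
E
```

```text
184 250 237 217 172 140 131 132 144 166 189 209 217 215 206 205 207 210 214 218 219 212 195 180 164 145 133 134 142 184 245 255 255 255 255 255 255 255
185 251 234 204 160 139 145 163 186 208 218 218 212 197 176 167 167 169 178 194 210 216 219 220 211 187 161 147 142 164 230 254 255 255 255 255 255 255
186 251 230 189 154 154 177 202 215 215 201 176 150 130 110 100 100 101 110 128 148 169 193 213 221 217 207 193 168 160 213 252 255 255 255 255 255 255
187 251 226 182 172 191 207 209 198 173 143 112  86  68  60  56  55  57  62  71  85 104 131 158 187 214 232 238 222 184 199 249 255 255 255 255 255 255
188 253 228 201 223 232 219 179 143 113  92  79  70  59  56  58  59  60  64  70  75  78  87 103 133 178 230 249 248 230 209 243 255 255 255 255 255 255
189 254 239 235 248 246 212 142  97  82  78  78  74  68  70  72  73  73  74  78  79  79  79  84  95 128 191 242 252 251 236 239 254 255 255 255 255 255
190 254 250 251 251 235 170 108  82  78  80  79  77  77  76  78  79  78  80  80  80  79  80  80  82  93 131 197 247 254 251 243 253 255 255 255 255 255
191 254 254 254 247 194 119  86  80 
[... 5127 characters left out ...]
  13  64  58  56  56  56  53  57  60  55  57  57  54
258  36  51  62  61  59  59  56  57  54  60  50  12  -9  14  66  57  57  57  56  56  54  56  57  54  56  54
259  60  58  58  58  57  58  56  56  59  58  53  15 -11  14  63  58  57  56  56  54  55  52  58  55  57  59
260  60  60  60  55  55  58  54  54  58  59  50  11 -10  10  56  57  55  54  55  56  56  54  56  55  51  57
261  54  55  58  57  56  56  57  55  55  57  49  10 -12   3  49  59  53  54  55  54  54  56  55  55  55  53
262  54  56  56  55  58  58  58  56  59  60  54  22   5  19  52  57  57  55  56  53  56  52  57  57  55  56
263  55  57  55  56  56  55  55  54  53  56  57  58  50  59  59  59  55  56  54  57  56  55  55  55  54  57
```

```bash
python3 - <<'E'
from h import *
from scipy.optimize import least_squares
kc=cal("wrist");s=r.get_state();g=s["tcp_pos"]+[0,0,.0188];w=np.radians(s["eef_rot"][2]);hx=np.array([np.cos(w),np.sin(w),0]);z=np.array([0,0,1])
def ab(t): return -np.sin(t)*hx+np.cos(t)*z,np.cos(t)*hx+np.sin(t)*z
def f(p):
    a,b=ab(p[0]);T=g-p[1]*a
    return np.r_[(proj("wrist",T+.07*a+.018*b,kc)[0,1]-200.5)/2,proj("side",T)[0]-[226,262.3]]
o=least_squares(f,[0,.17]);a,b=ab(o.x[0]);print(np.degrees(o.x[0]),o.x[1],o.fun,"tip",g-o.x[1]*a)
# tip straight from side pixel at heights
for h in(.105,.11,.115,.12,.125): print(h,onz("side",(226,262.3),h).round(4))
print("screw from wrist",onz("wrist",(275,199.7),.078,kc),"side",onz("side",(229.3,280),.078))
E
```

```text
0.4793420899264972 0.161181047837235 [-0.30836474  0.69584994 -0.18292549] tip [0.54478156 0.21050095 0.12561859]
0.105 [0.565  0.1969 0.105 ]
0.11 [0.5602 0.2006 0.11  ]
0.115 [0.5555 0.2043 0.115 ]
0.12 [0.5507 0.2079 0.12  ]
0.125 [0.546  0.2116 0.125 ]
screw from wrist [0.53671512 0.21511768 0.078     ] side [0.53574123 0.21347555 0.078     ]
```

The joint fit gives a lean of +0.5° and the tip at (0.545, 0.211, 0.126). The screw is at (0.5366, 0.214, 0.078). Final correction:

servo_tool(targets=[{"dx": -0.2, "dy": 0.1, "dz": -0.3, "spin": 0, "grip": 30}, {"dx": -0.4, "dy": 0.2, "dz": -0.7, "spin": 0, "grip": 30}, {"dx": -0.6, "dy": 0.3, "dz": -1.2, "spin": 0, "grip": 30}, {"dx": -0.7, "dy": 0.3, "dz": -1.6, "spin": 0, "grip": 30}, {"dx": -0.7, "dy": 0.3, "dz": -1.8, "spin": 0, "grip": 30}, {"dx": -0.7, "dy": 0.3, "dz": -1.8, "spin": 0, "grip": 30}, {"dx": -0.7, "dy": 0.3, "dz": -1.8, "spin": 0, "grip": 30}, {"dx": -0.7, "dy": 0.3, "dz": -1.8, "spin": 0, "grip": 30}, {"dx": -0.7, "dy": 0.3, "dz": -1.8, "spin": 0, "grip": 30}, {"dx": -0.7, "dy": 0.3, "dz": -1.8, "spin": 0, "grip": 30}])

```text
time_s: 28.57
tcp_pos: [0.5366, 0.2138, 0.2501]
eef_rot: [-180.0, -0.0, -10.9]
contact_force: [-0.2, 0.4, -4.4]
gripper_width: 0.0362
```

```bash
python3 drv.py | grep -E "wrist|^2"; python3 - <<'E'
from h import *
s=r.get_state();print(s["tcp_pos"])
im=cv2.imread("pics/d_side.png").astype(int);m=(im[...,1]-np.maximum(im[...,0],im[...,2]))
for y in range(254,284): print(y," ".join(f"{q:3d}" for q in m[y,214:242]))
S=np.array([.5366,.214,.078])
for h in(.01,.015,.02,.025,.03,.035): print(h,proj("side",S+[0,0,h]).round(1))
w=cv2.imread("pics/d_wrist.png",0)
for y in range(184,206,2): print(y," ".join(f"{q:3d}" for q in w[y,258:298]))
print(proj("wrist",S))
E
```

```text
28.5667 [0.53661063 0.21379021 0.25007563] [-0.19  0.35 -4.36] [-0.08   0.135 -0.004] 0.036156032825904696
wrist [ 235  199   86   74 4379] [[258, 201], [235, 271], [319, 272], [297, 201]]
wrist 0.86 [229.9, 198.6, 326.3, 331.1]
wrist 0.44 [268.3, 0.0, 376.3, 36.5]
[0.536476   0.213719   0.24990194]
254  -2  -4  -2  -9  -4  -5  -5  -1   9   8  -1   2   1   2  -1  -3  20  49  60  57  57  58  56  56  55  57  58  57
255  -3  -7  -1  -4  -2   4  16  28  39  39   0   2   1   2   1  -2  17  51  58  61  59  58  58  55  57  58  57  56
256  -3  -3   1  12  17  38  47  61  65  55   6   0   1   2   1   1  21  52  59  57  59  56  56  59  54  56  55  59
257   3  18  38  44  50  64  59  59  62  52   5  -5   1  -1   4   0  20  52  57  57  59  57  57  60  56  56  58  56
258  35  50  65  62  61  60  56  58  61  54   9  -5   1   2  -1  -3  17  50  61  59  57  56  58  55  59  57  56  57
259  65  60  61  59  59  58  61  57  55  54  33  -3  -2   3  -4  -5  27  52  62  56  55  56  58  55  57  57  56  56
260  58  57  59  57  57  57  58  55  58  59  53  25   6  -1   5  32  48  62  60  55  59  59  57  55  56
[... 3943 characters left out ...]
54 255 255 255
198 254 251 244 196 116  90  88  88  88  88  88  99 148 230 253 254 251 215 147 129 136 171 228 243 216 137  97  89  89  88  89  89  94 129 209 249 253 254 255 255
200 127 127 128 117 107 104 104 104 103 103 104 104 111 126 144 150 140 122 111 109 110 114 124 131 120 108 105 104 104 103 104 104 105 110 124 143 150 148 142 140
202 104 103 105 106 105 106 104 105 105 105 106 105 105 105 105 106 105 105 105 105 105 106 105 105 106 105 106 105 105 105 105 105 105 106 106 106 105 105 104 107
204 104 104 105 106 106 105 106 105 106 106 106 106 106 105 106 106 106 105 105 106 105 105 105 105 106 106 105 105 105 105 104 105 105 106 105 106 106 104 105 104
[[277.30328345 196.57918424]]
```

The tip is at (227.4, 270.3) in the side view. The expected pixel 30 mm above the screw is (228.2, 270.3), and the wrist view has the screw within about 1 px of the tool's centre column. I'm handing it in.

```bash
python3 - <<'E'
from h import *
s=r.get_state();print(s["tcp_pos"],abs(s["qd"]).max(),s["gripper_width"],s["time_s"]);print(r.close_job())
E
```

```text
[0.536476   0.213719   0.24990194] 0.11872127907257762 0.03602345361129315 28.8667
the job is handed in; nothing more can be done
None
```

The tipped can is upright in its place. The driver is held bit-down above its screw, and I handed the job in at 28.9 s. The hand-in gives no verdict, so these results rest on my own measurements.

**Can:** It did not go as planned. Gripping it and rolling it upright against the rail failed: when I let go it fell back to a lean of about 60°. I then pushed the foot back with the fingertips until it jammed at about 42°. It came upright as the fingers withdrew, not through a controlled move. The last picture I viewed showed it vertical, untouched and within about 4 mm of its spot.

**Driver:** I drew it straight out along its axis and turned it by levering the bit on the pocket rim. That overshot by about 5–6°, so I nudged it back against the pocket's outer wall. The grip-to-tip length came out near 161 mm rather than 175 mm, so the grip sits about 14 mm nearer the bit than intended. I allowed for that in the final position.

**Last checks:**

| Check | Result |
|---|---|
| Lean from vertical | about 0.5° by the joint fit; the bit's slope in the side view suggests up to 2–4° (limit 8°) |
| Height above the screw | about 30 mm |
| Sideways offset in the pictures | 1–2 mm |
| Force at the wrist | about 4 N, close to the driver's weight alone |
| Joint motion | near zero |

The top, side and wrist cameras placed the screw 2–3 mm apart. I did not measure the neighbour cans, bin or board again at the end; no move was planned to touch them.

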